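Press a plywood figure flat under boards and a weight

TASK

The freshly sawn forked wooden figure has to be pressed flat. On the stone slab, stack from the bottom up: the long board, the forked figure, the short board, and on top the iron weight standing upright, each centred over the middle of the slab, with the boards and the figure laid lengthwise along the slab. Do not disturb the glue bottle, pencil tin or tape roll, and let go of everything at the end.

Things in the scene. Friction and masses are not known exactly. Their poses are not given: they have to be found in the camera images.
- slab_top (a point): Pale stone slab fixed to the desk, flat, 170 (x) by 100 (y) by 12 mm high. This point is the centre of its top face, 12 mm above the desk; its x axis runs along the slab's length, z up.
- long_board_c (a point): Long board of brown wood, loose, lying flat on the desk: 140 (x) by 60 (y) by 18 mm thick, 0.12 kg. The point is its centre, 9 mm above its underside; x along its length, z up.
- figure_c (a point): Flat Y-shaped figure of pale plywood, loose, lying flat: about 100 mm long (x from -50 to +50 mm), 14 mm thick, 0.05 kg. A straight stem 28 mm wide (across y) runs from x = -50 to +4 mm, its -x end rounded; two prongs fork towards +x, 69 mm wide over their tips. It is best held across the stem with the finger pads centred between x = -30 and -8 mm. The point is the middle of its length, 7 mm above its underside; z up. It may lie either way round along the slab.
- short_board_c (a point): Short board of brown wood, loose, lying flat: 90 (x) by 56 (y) by 18 mm thick, 0.08 kg. The point is its centre, 9 mm above its underside; x along its length, z up.
- weight_c (a point): Dark iron weight, loose, standing upright, round about z: 58 mm high, 0.5 kg nominal. A body 52 mm across up to 26 mm height tapers to a neck, topped by a knob 24 mm across between 38 and 58 mm above its underside. The point is on its axis, 29 mm above its underside, so the middle of the knob is 19 mm above the point.
- glue: White glue bottle, loose bystander, 42 mm across and 120 mm high; origin at the centre of its underside, z up. Leave alone.
- tin: Metal tin with pencils sticking up, loose bystander, 56 mm across, 85 mm high, 145 mm with the pencils; origin at the centre of its underside, z up. Leave alone.
- tape: Roll of brown tape lying flat, loose bystander, 76 mm across, 25 mm high; origin at the centre of its underside. Leave alone.
Mind the look-alikes: they are no part of the job. There is more than one size of the part that bears weight_c; the job needs the middle-sized.

How it is judged:
By the outcome, as a careful person would: the job done as asked, in the order asked, and still so for the second after the job is handed in, with the robot touching nothing.
It also fails if it takes over 128 s, if anything falls off the work surface, if the arm or the gripper's body presses on something with over 40 N, if the wrist force passes 120 N, or if a joint passes its speed limit or range.

ROBOT

A 6-joint arm with a two-finger parallel gripper is mounted at the origin on the work surface. World frame = base frame: x ahead of the robot, y to its left, z up, the work surface at z = 0. Lengths are in mm, angles in rad, forces in N, time in s.
With the tool pointing down it reaches from about 200 to 875 mm from the base axis. Payload 3.4 kg.
Tool frame: the origin (TCP) lies between the finger pads; the fingertips stand 25 mm ahead of it and the grasp point (between the pads) lies 6 mm ahead of it; z points along the fingers, y is the line along which they close (so a half turn about z gives the same grasp; the last joint's range is limited). The gripper opens to 94 mm and grips with 3 to 60 N. Pads are 16 mm wide; open, the fingers measure 119 mm over their backs; the gripper's body (75 mm by 177 mm) begins 78 mm behind the grasp point.
Start: joints at [-1.431, 0.276, 1.505, -0, 1.361, -0.121], TCP at [148.263, -555.591, 230.493] pointing down, gripper open.
Joint ranges: [-2.89, 2.89], [-0.75, 2.08], [0.22, 2.7], [-1.18, 4.32], [0.11, 2.71], [-2.7, 2.7]. Speed limits (rad/s): [2.57, 2.57, 3.14, 3.14, 3.14, 3.14].

INTERFACE

Orientations are given as a unit quaternion [w, x, y, z].
In Python, from rig import ctrl gives the robot as it stands. The module is installed in compiled form; this text tells all that it offers.
- The arm moves only by the tool carry_out, never from a script. Its argument "rows" is a list of rows, each an object with "delta_rot": the turn, a rotation vector about the tool's x, y, z each as a share of pi rad, from -1 to 1, a list of three; "travel": the shift along the tool's x, y, z each as a share of 30 cm, from -1 to 1, a list of three; "hand": the closure, from -1 (fully open) to 1 (shut). In form: [{"delta_rot": [ax, ay, az], "travel": [tx, ty, tz], "hand": hand}, ...]. A call has 1 to 5 rows; each row is the pose to reach, as a shift and turn from the pose commanded when the call began, along the tool's axes at that moment, turning the shorter way round; what a row does not reach only later rows make up. A row lasts 1/12 s, in which the tool goes at most 41.7 mm and 7.16 degrees, less where a joint would pass 70% of its speed; a pose out of reach is approached as far as the arm can. A call with a number of a shift or a turn outside -1 to 1 is refused whole. A call with a gripper value outside its range is refused whole. The fingers move at their own pace and stop on an object; "grip_force" is the grip in N (left out, the last holds). Time passes only in rows, so rows that repeat a pose let the fingers close. It gives the time, the measured TCP pose, the force, the opening and the grip force at its end, in the units of the state.
- ctrl.sense(): the state, without advancing time (a new reading comes with each control period).
- ctrl.grab_frame(name): name is "scene" or "top" or "wrist"; returns a dict with "img" (480x640x3 uint8, blue, green, red), "K" (3x3 intrinsics, pixels), "R" (3x3) and "t" (3): a world point X has camera coordinates R X + t; the wrist camera has in their place "hand_eye" (4x4, takes a point from camera to tool coordinates, whose origin is the TCP and whose axes are the flange's). Camera axes: x right, y down, z forward; pixel columns grow to the right and rows downward; lengths in mm; the calibration is good to about 2 mm. The wrist camera is an equidistant fisheye: a pixel r from the principal point sees the ray r / f radians off the axis. A picture is of the moment at which its call begins: read the wrist's pose just before it. There is no depth.
- ctrl.hand_in(): hands the job in; it is judged then, once.
Trained networks look in the newest picture that a camera, given by its name, has taken for a name from the list of things; names that differ only in an ending like _2 or _b are one class to them, and where a whole thing is asked for, a point or a joint stands for the part that bears it (a point fixed in the world has none). Each returns a list of dicts, best first, with "p" (0 to 1); they miss things now and then, are a little off and sometimes report something else, mostly with a low value. They report only what shows in the picture. A call takes as long as a camera call. They do not tell look-alikes from the thing itself.
- ctrl.outline_of(camera, target): "pixels" (480x640 bool, what is visible of it) and "xy" ([column, row] in pixels, amid what is visible of it).
- ctrl.place_of(camera, target): "xy" ([column, row] in pixels: a listed point, or the origin of a listed thing).
The state is a dict: "clock": time; "joints": joint angles; "qvel": joint speeds; "effort": joint torques, N m; "position": TCP position; "eef_rot": TCP orientation; "force": force on the tool from outside, world axes, zero at the start; "moment": the same for the moment, N m; "grip_width": finger opening in mm; "gripper_force": force on a finger pad.
Only numpy, scipy, OpenCV 4.12 (cv2) and the standard library are available. Lean on these libraries where they do the work, as an engineer would, in place of code of your own. Each camera call takes 0.05 s, during which the arm holds its last target. There are 200 camera calls.

## Working session

There is one attempt and no reset: what is moved stays moved. The work goes in short steps, Python scripts to look and compute and a tool call to move; the robot and the scene stay as the last step left them, time stands still between calls to the robot, and variables do not carry over. Pictures are saved under pics/ and viewed, at most 14 in all, crops included, and the job is handed in when it is done.

Besides the shell and the picture viewer there is one more tool, called as name(argument=value, ...) on one line, values as JSON. carry_out: Moves the arm, as the interface text tells. Shift numbers are shares of 30 cm and turn numbers shares of pi rad, none past 1 either way. Its arguments: {"type":"object","properties":{"rows":{"type":"array","items":{"type":"object","properties":{"delta_rot":{"type":"array","items":{"type":"number","minimum":-1,"maximum":1}},"travel":{"type":"array","items":{"type":"number","minimum":-1,"maximum":1}},"hand":{"type":"number"}}}},"grip_force":{"type":"number"}},"required":["rows"]}

```bash
mkdir -p pics; cat > h.py <<'E'
import numpy as np, cv2
from rig import ctrl
def hit(f,px,z):
    d=f["R"].T@np.linalg.inv(f["K"])@np.array([px[0],px[1],1.]); c=-f["R"].T@f["t"]
    return c+d*(z-c[2])/d[2]
E
python3 - <<'E'
from h import *
print(ctrl.sense())
for c in ("top","scene"):
    f=ctrl.grab_frame(c); cv2.imwrite(f"pics/{c}0.png",f["img"])
    for n,z in dict(slab_top=12,long_board_c=9,figure_c=7,short_board_c=9,weight_c=29,glue=0,tin=0,tape=0).items():
        print(c,n,[(np.round(d["xy"]),round(d["p"],2),np.round(hit(f,d["xy"],z)[:2])) for d in ctrl.place_of(c,n)])
E
```

```text
{'clock': 0.0, 'joints': array([-1.43100635e+00,  2.76589221e-01,  1.50609165e+00,  6.31921678e-06,
        1.36067551e+00, -1.20957701e-01]), 'qvel': array([ 2.39862248e-05, -1.44916245e-03,  7.83612399e-05,  4.79816095e-04,
       -2.38441306e-04, -3.55427229e-04]), 'effort': array([-5.49092529e-04, -4.04578185e+01, -2.37224168e+01,  7.00001931e-02,
        3.43926076e-02, -1.45736917e-04]), 'position': array([ 148.18698326, -555.05883568,  229.62451656]), 'eef_rot': array([-8.81850192e-04,  9.91513063e-01,  1.30004112e-01, -5.21419915e-06]), 'force': array([-0.02730641, -0.37386334,  0.50056161]), 'moment': array([-0.03740786, -0.03285942, -0.03141442]), 'gripper_force': 0.0, 'grip_width': 93.86451606409854}
top slab_top [(array([232., 211.]), 0.92, array([649., 175.]))]
top long_board_c [(array([308., 261.]), 0.71, array([535.,  -5.]))]
top figure_c [(array([163., 284.]), 0.8, array([475., 328.]))]
top short_board_c [(array([442., 292.]), 0.6, array([ 469., -318.])), (array([228., 310.]), 0.2, array([418., 175.]))]
top weight_c [(array([384., 212.]), 0.97, array([ 648., -181.])),
[... 219 characters left out ...]
8.]))]
top tape [(array([303., 178.]), 0.61, array([734.,  10.]))]
scene slab_top [(array([426., 258.]), 0.67, array([646., 191.]))]
scene long_board_c [(array([308., 242.]), 0.73, array([525.,  -9.]))]
scene figure_c [(array([444., 190.]), 0.77, array([475., 329.]))]
scene short_board_c [(array([145., 262.]), 0.84, array([ 466., -325.]))]
scene weight_c [(array([174., 347.]), 0.79, array([ 692., -293.])), (array([235., 308.]), 0.68, array([ 648., -184.])), (array([233., 268.]), 0.62, array([ 559., -167.]))]
scene glue [(array([366., 190.]), 0.92, array([409., 169.]))]
scene tin [(array([220., 235.]), 0.57, array([ 434., -171.]))]
scene tape [(array([352., 320.]), 0.96, array([724.,   5.]))]
```

View pics/top0.png

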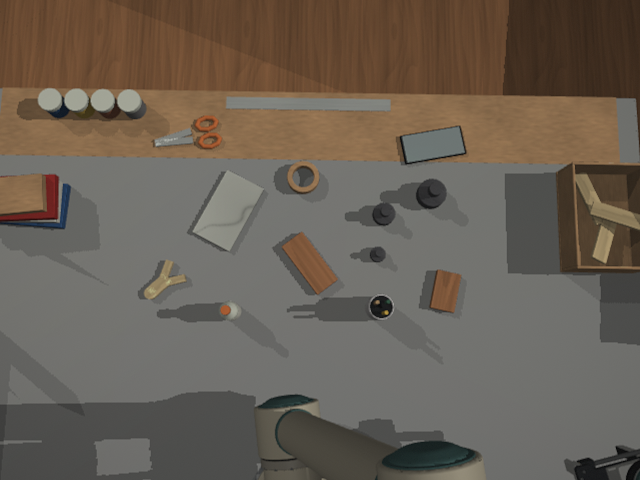

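View pics/scene0.png

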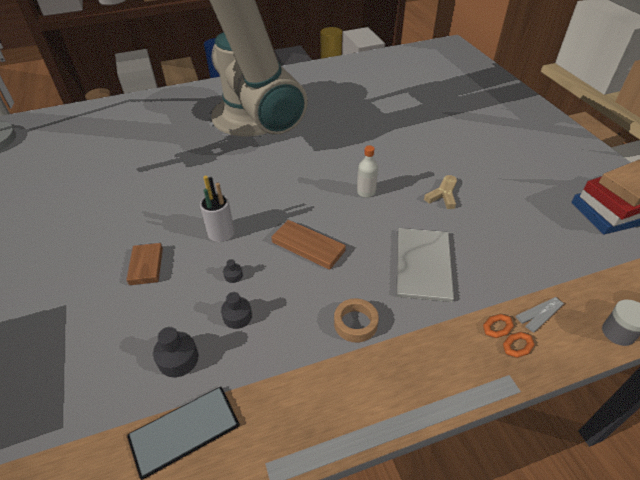

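The top view shows the three weights at (431,194), (384,214) and (377,255), so the middle-sized one is at (384,214). The long board is at (308,262), the short board at (446,291), the figure at (163,281) with its stem at lower left, and the slab at (228,211). The scene view agrees.

```bash
cat >> h.py <<'E'
from scipy.spatial.transform import Rotation as Ro
def pose():
    s=ctrl.sense(); q=s["eef_rot"]; return s["position"],Ro.from_quat([q[1],q[2],q[3],q[0]]).as_matrix()
def shot(cam,name=None):
    p,R=pose(); f=ctrl.grab_frame(cam)
    if name: cv2.imwrite(f"pics/{name}.png",f["img"])
    if cam=="wrist":
        H=np.array(f["hand_eye"]); Rc=R@H[:3,:3]; c=R@H[:3,3]+p
    else: Rc=f["R"].T; c=-f["R"].T@f["t"]
    K=np.array(f["K"])
    def proj(px,z):
        px=np.atleast_2d(np.asarray(px,float)); u=(px-[K[0,2],K[1,2]])/[K[0,0],K[1,1]]
        if cam=="wrist":
            th=np.linalg.norm(u,axis=1,keepdims=True)+1e-9; d=np.hstack([u/th*np.sin(th),np.cos(th)])
        else: d=np.hstack([u,np.ones((len(u),1))])
        d=d@Rc.T; return (c+d*((z-c[2])/d[:,2:]))[:,:2]
    return f,proj
def rect(cam,proj,name,z,near=None):
    out=[]
    for d in ctrl.outline_of(cam,name):
        cs=cv2.findContours(d["pixels"].astype(np.uint8),cv2.RETR_EXTERNAL,cv2.CHAIN_APPROX_NONE)[0]
        if not cs: continue
        k=max(cs,key=cv2.contourArea)[:,0]; (x,y),(w,h),a=cv2.minAreaRect(proj(k,z).astype(np.float32))
        if w<h: w,h,a=h,w,a+90
        out.append((round(d["p"],2),np.round([x,y],1),np.round([w,h],1),round((a+90)%180-90,1)))
    return out
TOPS=dict(slab_top=12,long_board_c=18,figure_c=14,short_board_c=18)
def yaw(R): return np.degrees(np.arctan2(R[1,0],R[0,0]))
def go(x,y,z,yw,mod=True):
    "world TCP target -> travel/delta_rot shares, tool made vertical"
    p,R=pose(); dy=yw-yaw(R)
    if mod: dy=(dy+90)%180-90
    a=np.radians(yaw(R)+dy); T=np.array([[np.cos(a),np.sin(a),0],[np.sin(a),-np.cos(a),0],[0,0,-1]])
    t=R.T@(np.array([x,y,z])-p)/300; r=Ro.from_matrix(R.T@T).as_rotvec()/np.pi
    print("travel",np.round(t,4),"rot",np.round(r,4),"rows",round(max(np.linalg.norm(t)*300/41.7,abs(dy)/7.16),1),"yaw",round(yaw(R)+dy,1),"pose",np.round(p,1),round(yaw(R),1))
E
python3 - <<'E'
from h import *
f,pr=shot("top")
for n,z in TOPS.items(): print(n,rect("top",pr,n,z))
im=f["img"][250:310,130:200]; cv2.imwrite("pics/fig.png",cv2.resize(im,None,fx=8,fy=8,interpolation=cv2.INTER_CUBIC))
p,R=pose(); print(yaw(R)); print(ctrl.grab_frame("wrist")["hand_eye"])
go(530,-190,260,yaw(R))
E
```

```text
slab_top [(0.6, array([652.5, 184.3]), array([169.4, 102.2]), -26.9)]
long_board_c [(0.67, array([530.4,  -9.1]), array([140.4,  60.1]), 37.9)]
figure_c [(0.9, array([478.1, 329.1]), array([97.5, 65.2]), -45.3)]
short_board_c [(0.77, array([ 471.1, -321.9]), array([90.7, 58.5]), -11.9)]
14.940706573450996
[[-2.33635729e-04 -9.57813629e-01 -2.87389974e-01  8.47351265e+01]
 [ 9.99999877e-01 -3.49411296e-04  3.51561331e-04 -3.93087277e-01]
 [-4.37147538e-04 -2.87389857e-01  9.57813593e-01 -1.52695972e+02]
 [ 0.00000000e+00  0.00000000e+00  0.00000000e+00  1.00000000e+00]]
travel [ 1.5437 -0.8493 -0.0984] rot [0. 0. 0.] rows 12.7 yaw 14.9 pose [ 148.2 -555.6  230.5] 14.9
```

```bash
python3 - <<'E'
from h import *
go(530,-8,230,37.9)
E
```

```text
travel [ 1.7001e+00 -1.4355e+00  1.5000e-03] rot [ 0.      0.     -0.1275] rows 16.0 yaw 37.9 pose [ 148.2 -555.6  230.5] 14.9
```

View pics/fig.png

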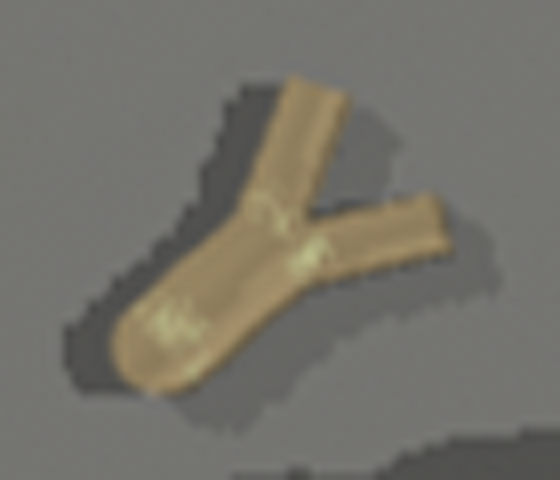

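The crop shows the figure's rounded stem end at lower left and its prongs at upper right, so its +x yaw is about -45°. I'm moving to the long board first.

carry_out(rows=[{"travel": [0.525,-0.445,0],"delta_rot": [0,0,0],"hand": -1},{"travel": [0.525,-0.445,0],"delta_rot": [0,0,0],"hand": -1},{"travel": [0.525,-0.445,0],"delta_rot": [0,0,0],"hand": -1},{"travel": [0.525,-0.445,0],"delta_rot": [0,0,0],"hand": -1},{"travel": [0.525,-0.445,0],"delta_rot": [0,0,0],"hand": -1}])

```text
clock: 1.62
position: [266.7, -384.2, 230.5]
eef_rot: [0.0, 0.992, 0.13, 0.0]
force: [0.7, 1.1, -0.2]
grip_width: 93.6
gripper_force: 0.0
```

carry_out(rows=[{"travel": [0.525,-0.445,0],"delta_rot": [0,0,0],"hand": -1},{"travel": [0.525,-0.445,0],"delta_rot": [0,0,0],"hand": -1},{"travel": [0.525,-0.445,0],"delta_rot": [0,0,0],"hand": -1},{"travel": [0.525,-0.445,0],"delta_rot": [0,0,0],"hand": -1},{"travel": [0.525,-0.445,0],"delta_rot": [0,0,0],"hand": -1}])

```text
clock: 2.03
position: [384.5, -214.4, 230.8]
eef_rot: [0.0, 0.992, 0.13, 0.0]
force: [-0.2, 0.2, 0.2]
grip_width: 94.0
gripper_force: 0.0
```

carry_out(rows=[{"travel": [0.525,-0.445,0],"delta_rot": [0,0,0],"hand": -1},{"travel": [0.525,-0.445,0],"delta_rot": [0,0,0],"hand": -1},{"travel": [0.525,-0.445,0],"delta_rot": [0,0,0],"hand": -1},{"travel": [0.525,-0.445,0],"delta_rot": [0,0,0],"hand": -1},{"travel": [0.525,-0.445,0],"delta_rot": [0,0,0],"hand": -1}])

```text
clock: 2.45
position: [502.4, -44.6, 230.7]
eef_rot: [0.0, 0.991, 0.13, 0.0]
force: [0.1, -0.3, 0.5]
grip_width: 93.9
gripper_force: 0.0
```

carry_out(rows=[{"travel": [0.125,-0.1,0],"delta_rot": [0,0,-0.128],"hand": -1},{"travel": [0.125,-0.1,0],"delta_rot": [0,0,-0.128],"hand": -1},{"travel": [0.125,-0.1,0],"delta_rot": [0,0,-0.128],"hand": -1},{"travel": [0.125,-0.1,0],"delta_rot": [0,0,-0.128],"hand": -1},{"travel": [0.125,-0.1,0],"delta_rot": [0,0,-0.128],"hand": -1}])

```text
clock: 2.87
position: [530.2, -7.6, 230.3]
eef_rot: [-0.0, 0.945, 0.326, -0.0]
force: [-0.0, 0.0, 0.2]
grip_width: 94.0
gripper_force: 0.0
```

```bash
python3 - <<'E'
from h import *
f,pr=shot("wrist","w1")
for n in ("long_board_c","slab_top"): print(n,rect("wrist",pr,n,TOPS[n]))
for n,z in (("long_board_c",9),("slab_top",12)): print([(d["p"],pr(d["xy"],z)) for d in ctrl.place_of("wrist",n)])
s=ctrl.sense(); print(s["clock"],s["joints"],s["force"]); go(530,-8,150,37.9)
E
```

```text
long_board_c [(0.63, array([530.9,  -9.1]), array([138.3,  60.9]), 38.0), (0.55, array([ 648.2, -184. ]), array([76.5, 51.8]), -72.4)]
slab_top [(0.83, array([651.2, 182.4]), array([167.7, 102. ]), -27.0)]
[]
[(0.62, array([[652.40173549, 179.46978448]]))]
3.1167 [-1.47159001e-01  2.07947604e-01  1.59850791e+00 -6.07520584e-05
  1.33493743e+00  7.61889654e-01] [ 0.35887541  0.23574362 -0.47454462]
travel [ 0.001  -0.001   0.2685] rot [ 0.0001 -0.      0.0001] rows 1.9 yaw 37.9 pose [529.9  -8.4 230.5] 37.9
```

View pics/w1.png

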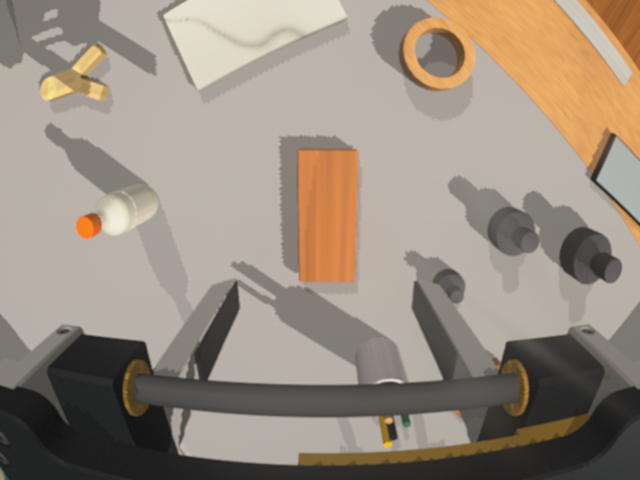

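The wrist view shows the long board at (328,215) between the fingers and clear of neighbours. Both cameras agree on its pose, so I'm descending and gripping.

carry_out(rows=[{"travel": [0,0.003,0.58],"delta_rot": [0,0,0],"hand": -1},{"travel": [0,0.003,0.58],"delta_rot": [0,0,0],"hand": -1},{"travel": [0,0.003,0.58],"delta_rot": [0,0,0],"hand": -1},{"travel": [0,0.003,0.58],"delta_rot": [0,0,0],"hand": -1},{"travel": [0,0.003,0.58],"delta_rot": [0,0,0],"hand": -1}])

```text
clock: 3.53
position: [525.5, -8.6, 50.9]
eef_rot: [-0.003, 0.946, 0.325, -0.005]
force: [-0.7, -0.0, 0.1]
grip_width: 94.1
gripper_force: 0.0
```

carry_out(rows=[{"travel": [0,0,0.05],"delta_rot": [0,0,0],"hand": -1},{"travel": [0,0,0.094],"delta_rot": [0,0,0],"hand": -1},{"travel": [0,0,0.094],"delta_rot": [0,0,0],"hand": -1}])

```text
clock: 3.78
position: [529.8, -9.0, 27.4]
eef_rot: [-0.001, 0.946, 0.325, -0.001]
force: [-0.1, -0.4, -0.2]
grip_width: 93.9
gripper_force: 0.0
```

carry_out(rows=[{"travel": [0,0,0],"delta_rot": [0,0,0],"hand": 1},{"travel": [0,0,0],"delta_rot": [0,0,0],"hand": 1},{"travel": [0,0,0],"delta_rot": [0,0,0],"hand": 1},{"travel": [0,0,0],"delta_rot": [0,0,0],"hand": 1},{"travel": [0,0,0],"delta_rot": [0,0,0],"hand": 1}], grip_force=25)

```text
clock: 4.2
position: [531.1, -8.9, 29.2]
eef_rot: [0.0, 0.946, 0.325, 0.001]
force: [-0.1, -0.1, -0.4]
grip_width: 64.3
gripper_force: 0.0
```

carry_out(rows=[{"travel": [0,0,0],"delta_rot": [0,0,0],"hand": 1},{"travel": [0,0,0],"delta_rot": [0,0,0],"hand": 1},{"travel": [0,0,0],"delta_rot": [0,0,0],"hand": 1}])

```text
clock: 4.45
position: [531.0, -8.9, 29.0]
eef_rot: [0.0, 0.946, 0.325, 0.0]
force: [-0.1, 0.3, 5.5]
grip_width: 59.9
gripper_force: 25.0
```

carry_out(rows=[{"travel": [0,0,-0.1],"delta_rot": [0,0,0],"hand": 1},{"travel": [0,0,-0.2],"delta_rot": [0,0,0],"hand": 1},{"travel": [0,0,-0.3],"delta_rot": [0,0,0],"hand": 1},{"travel": [0,0,-0.3],"delta_rot": [0,0,0],"hand": 1},{"travel": [0,0,-0.3],"delta_rot": [0,0,0],"hand": 1}])

```text
clock: 4.87
position: [531.5, -9.0, 119.4]
eef_rot: [0.001, 0.946, 0.325, 0.001]
force: [0.1, 0.4, -1.7]
grip_width: 59.7
gripper_force: 25.0
```

```bash
python3 - <<'E'
from h import *
f,pr=shot("wrist","w2")
p,R=pose(); z=p[2]-28+18
print(rect("wrist",pr,"long_board_c",z), "slab",rect("wrist",pr,"slab_top",12)); print(ctrl.sense()["grip_width"],ctrl.sense()["gripper_force"])
go(652,183,120,-27)
E
```

```text
[(0.86, array([540.4,  -1.7]), array([117.7,  60.2]), 37.6)] slab [(0.8, array([598.1, 166.3]), array([147.2,  66. ]), -60.4)]
59.659179378021356 24.9983087182045
travel [ 0.7163 -0.2511 -0.0132] rot [-3.00e-04  1.30e-03  3.61e-01] rows 9.1 yaw -27.0 pose [529.   -8.6 116.4] 38.0
```

```bash
python3 - <<'E'
from h import *
go(535,243,220,-27)
E
```

```text
travel [ 0.5311 -0.6496 -0.3449] rot [-3.00e-04  1.30e-03  3.61e-01] rows 9.1 yaw -27.0 pose [529.   -8.6 116.4] 38.0
```

carry_out(rows=[{"travel": [0.39,-0.47,-0.25],"delta_rot": [0,0,0.19],"hand": 1},{"travel": [0.39,-0.47,-0.25],"delta_rot": [0,0,0.19],"hand": 1},{"travel": [0.39,-0.47,-0.25],"delta_rot": [0,0,0.19],"hand": 1},{"travel": [0.39,-0.47,-0.25],"delta_rot": [0,0,0.19],"hand": 1},{"travel": [0.39,-0.47,-0.25],"delta_rot": [0,0,0.19],"hand": 1}])

```text
clock: 5.43
position: [534.8, 172.2, 190.3]
eef_rot: [0.0, 0.999, 0.037, -0.002]
force: [1.1, -0.4, -1.8]
grip_width: 59.5
gripper_force: 25.0
```

carry_out(rows=[{"travel": [0,0,0],"delta_rot": [0,0,0],"hand": 1}])

```text
clock: 5.52
position: [536.9, 177.4, 192.8]
eef_rot: [-0.002, 0.999, 0.04, 0.001]
force: [0.7, -0.1, -1.5]
grip_width: 60.1
gripper_force: 25.0
```

```bash
python3 - <<'E'
from h import *
go(535,243,220,-27)
E
```

```text
travel [ 0.0115 -0.2189 -0.0895] rot [-0.0018 -0.0005  0.1755] rows 4.4 yaw -27.0 pose [536.9 177.4 192.8] 4.6
```

carry_out(rows=[{"travel": [0.01,-0.22,-0.09],"delta_rot": [0,0,0.175],"hand": 1},{"travel": [0.01,-0.22,-0.09],"delta_rot": [0,0,0.175],"hand": 1},{"travel": [0.01,-0.22,-0.09],"delta_rot": [0,0,0.175],"hand": 1},{"travel": [0.01,-0.22,-0.09],"delta_rot": [0,0,0.175],"hand": 1},{"travel": [0.01,-0.22,-0.09],"delta_rot": [0,0,0.175],"hand": 1}])

```text
clock: 5.93
position: [532.8, 237.1, 216.6]
eef_rot: [0.001, 0.972, -0.234, -0.002]
force: [-0.7, 0.3, -1.8]
grip_width: 59.2
gripper_force: 25.0
```

carry_out(rows=[{"travel": [0,0,0],"delta_rot": [0,0,0],"hand": 1},{"travel": [0,0,0],"delta_rot": [0,0,0],"hand": 1}])

```text
clock: 6.1
position: [533.1, 236.5, 216.9]
eef_rot: [0.001, 0.973, -0.232, -0.001]
force: [0.1, -0.4, -1.4]
grip_width: 59.8
gripper_force: 25.0
```

```bash
python3 - <<'E'
from h import *
f,pr=shot("wrist","w3")
p,R=pose()
for i in range(2): print("slab",rect("wrist",pr,"slab_top",12),[pr(d["xy"],12) for d in ctrl.place_of("wrist","slab_top")]); f,pr=shot("wrist")
print("board",rect("wrist",pr,"long_board_c",p[2]-11),"fig",rect("wrist",pr,"figure_c",14))
go(652,183,80,-27)
E
```

```text
slab [(0.56, array([654.9, 182.5]), array([160.9,  99.7]), -27.1)] [array([[649.06552237, 181.35071963]])]
slab [(0.58, array([655.4, 183. ]), array([162.1,  99.9]), -26.9)] [array([[648.37039148, 183.55059716]])]
board [(0.94, array([543.6, 232.6]), array([118.7,  60. ]), -27.0)] fig [(0.77, array([520.9, 321.2]), array([30. , 10.3]), -22.7)]
travel [ 0.4326 -0.0184  0.4629] rot [ 0.     -0.      0.0004] rows 4.6 yaw -27.0 pose [533.8 236.9 218.9] -26.9
```

View pics/w3.png

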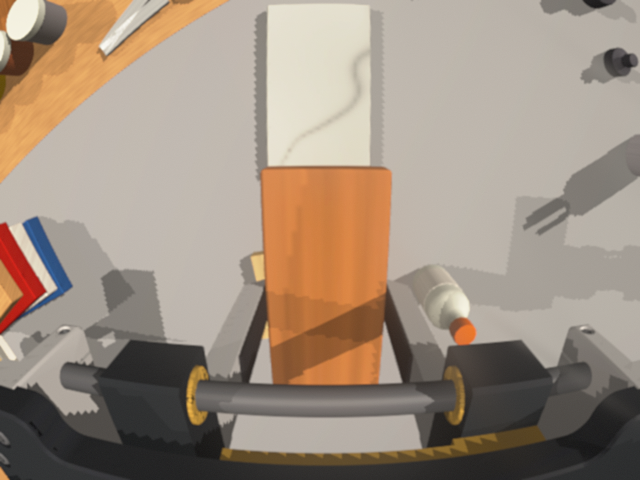

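The wrist view shows the slab ahead at (318,85), with its near end just hidden by the held board, and the board aligned with it. Correcting for the hidden strip puts the slab centre at about (651.3,184).

```bash
python3 - <<'E'
from h import *
go(651.3,184,90,-27)
E
```

```text
travel [ 0.4291 -0.0203  0.4296] rot [ 0.     -0.      0.0004] rows 4.4 yaw -27.0 pose [533.8 236.9 218.9] -26.9
```

carry_out(rows=[{"travel": [0.429,-0.02,0.3],"delta_rot": [0,0,0],"hand": 1},{"travel": [0.429,-0.02,0.3],"delta_rot": [0,0,0],"hand": 1},{"travel": [0.429,-0.02,0.3],"delta_rot": [0,0,0],"hand": 1},{"travel": [0.429,-0.02,0.3],"delta_rot": [0,0,0],"hand": 1},{"travel": [0.429,-0.02,0.43],"delta_rot": [0,0,0],"hand": 1}])

```text
clock: 6.97
position: [660.1, 181.8, 92.3]
eef_rot: [-0.002, 0.972, -0.234, 0.007]
force: [0.8, 0.2, -0.1]
grip_width: 60.1
gripper_force: 25.0
```

carry_out(rows=[{"travel": [0,0,0],"delta_rot": [0,0,0],"hand": 1},{"travel": [0,0,0],"delta_rot": [0,0,0],"hand": 1},{"travel": [0,0,0],"delta_rot": [0,0,0],"hand": 1}])

```text
clock: 7.22
position: [651.5, 184.4, 91.0]
eef_rot: [-0.0, 0.973, -0.233, 0.0]
force: [0.7, 0.1, -1.3]
grip_width: 60.1
gripper_force: 25.0
```

```bash
python3 - <<'E'
from h import *
go(651.3,184,42,-27)
E
```

```text
travel [-0.0002  0.0017  0.1633] rot [-0.0002 -0.0003  0.0005] rows 1.2 yaw -27.0 pose [651.5 184.4  91. ] -26.9
```

carry_out(rows=[{"travel": [0,0.001,0.08],"delta_rot": [0,0,0],"hand": 1},{"travel": [0,0.001,0.14],"delta_rot": [0,0,0],"hand": 1},{"travel": [0,0.001,0.163],"delta_rot": [0,0,0],"hand": 1},{"travel": [0,0.001,0.165],"delta_rot": [0,0,0],"hand": 1},{"travel": [0,0.001,0.167],"delta_rot": [0,0,0],"hand": 1}])

```text
clock: 7.63
position: [652.0, 184.4, 41.8]
eef_rot: [-0.001, 0.973, -0.233, 0.001]
force: [-0.4, 0.5, -1.5]
grip_width: 60.0
gripper_force: 25.0
```

carry_out(rows=[{"travel": [0,0,0],"delta_rot": [0,0,0],"hand": 1},{"travel": [0,0,0],"delta_rot": [0,0,0],"hand": 1}])

```text
clock: 7.8
position: [652.0, 184.1, 41.5]
eef_rot: [-0.001, 0.973, -0.233, 0.001]
force: [-0.8, -0.7, -0.3]
grip_width: 59.5
gripper_force: 25.0
```

carry_out(rows=[{"travel": [0,0,0.001],"delta_rot": [0,0,0],"hand": -0.1},{"travel": [0,0,0.001],"delta_rot": [0,0,0],"hand": -0.6},{"travel": [0,0,0.001],"delta_rot": [0,0,0],"hand": -1},{"travel": [0,0,0.001],"delta_rot": [0,0,0],"hand": -1},{"travel": [0,0,0.001],"delta_rot": [0,0,0],"hand": -1}])

```text
clock: 8.22
position: [651.2, 183.7, 39.6]
eef_rot: [0.0, 0.972, -0.233, 0.0]
force: [-0.3, -0.3, 0.5]
grip_width: 82.9
gripper_force: 0.0
```

carry_out(rows=[{"travel": [0,0,0],"delta_rot": [0,0,0],"hand": -1},{"travel": [0,0,0],"delta_rot": [0,0,0],"hand": -1},{"travel": [0,0,0],"delta_rot": [0,0,0],"hand": -1},{"travel": [0,0,0],"delta_rot": [0,0,0],"hand": -1}])

```text
clock: 8.55
position: [651.1, 183.7, 39.4]
eef_rot: [0.0, 0.972, -0.233, -0.0]
force: [0.4, 0.1, 0.3]
grip_width: 93.9
gripper_force: 0.0
```

carry_out(rows=[{"travel": [0,0,-0.1],"delta_rot": [0,0,0],"hand": -1},{"travel": [0,0,-0.22],"delta_rot": [0,0,0],"hand": -1},{"travel": [-0.05,0,-0.35],"delta_rot": [0,0,0],"hand": -1},{"travel": [-0.1,0,-0.48],"delta_rot": [0,0,0],"hand": -1},{"travel": [-0.17,0,-0.58],"delta_rot": [0,0,0],"hand": -1}])

```text
clock: 8.97
position: [606.8, 206.7, 216.5]
eef_rot: [-0.001, 0.972, -0.234, 0.002]
force: [1.0, -0.2, -0.1]
grip_width: 94.1
gripper_force: 0.0
```

carry_out(rows=[{"travel": [0,0,0],"delta_rot": [0,0,0],"hand": -1},{"travel": [0,0,0],"delta_rot": [0,0,0],"hand": -1}])

```text
clock: 9.13
position: [606.0, 207.6, 216.2]
eef_rot: [-0.001, 0.973, -0.232, 0.002]
force: [-0.2, -0.7, -0.6]
grip_width: 94.0
gripper_force: 0.0
```

```bash
python3 - <<'E'
from h import *
f,pr=shot("wrist","w4")
print("slab",rect("wrist",pr,"slab_top",12),"board",rect("wrist",pr,"long_board_c",30))
f,pr=shot("wrist")
print("slab",rect("wrist",pr,"slab_top",12),"board",rect("wrist",pr,"long_board_c",30))
f,pr=shot("top"); print("slab",rect("top",pr,"slab_top",12),"board",rect("top",pr,"long_board_c",30))
go(478,329,200,-45)
E
```

```text
slab [(0.59, array([652.8, 183.4]), array([168.5, 100.3]), -26.9)] board [(0.95, array([651. , 185.1]), array([139.3,  59.7]), -27.5)]
slab [(0.63, array([653. , 184.2]), array([168.1, 100.4]), -27.0)] board [(0.61, array([650.5, 185.2]), array([140.9,  61.3]), -27.3)]
slab [(0.59, array([652.3, 182.5]), array([168.5, 101.6]), -25.9)] board []
travel [-0.5642 -0.1709  0.0414] rot [0.0005 0.0004 0.1002] rows 4.3 yaw -45.0 pose [605.6 206.5 212.2] -27.0
```

View pics/w4.png

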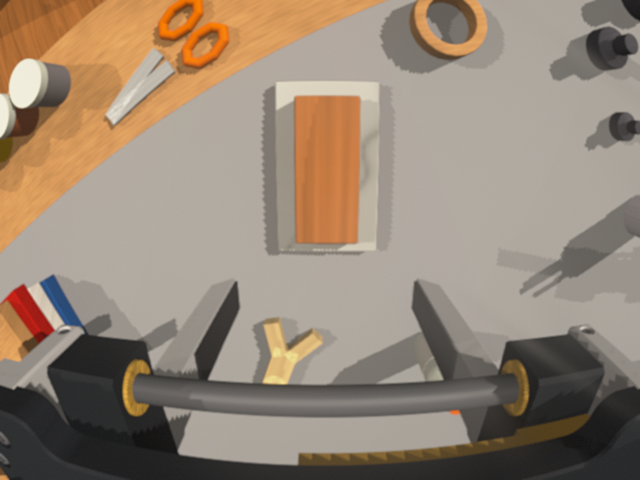

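The wrist view shows the long board at (327,170), centred on the slab. Next is the figure, which has to be gripped at yaw about 135° because of the last joint's range.

```bash
python3 - <<'E'
from h import *
go(465,343,212,yaw(pose()[1]))
E
```

```text
travel [-0.624  -0.1928  0.0014] rot [0.0004 0.0005 0.    ] rows 4.7 yaw -27.0 pose [605.6 206.5 212.2] -27.0
```

carry_out(rows=[{"travel": [-0.624,-0.193,0],"delta_rot": [0,0,-0.19],"hand": -1},{"travel": [-0.624,-0.193,0],"delta_rot": [0,0,-0.19],"hand": -1},{"travel": [-0.624,-0.193,0],"delta_rot": [0,0,-0.19],"hand": -1},{"travel": [-0.624,-0.193,0],"delta_rot": [0,0,-0.19],"hand": -1},{"travel": [-0.624,-0.193,0],"delta_rot": [0,0,-0.19],"hand": -1}])

```text
clock: 10.0
position: [462.3, 345.0, 213.2]
eef_rot: [-0.0, 0.998, 0.066, -0.001]
force: [0.1, -0.2, 0.2]
grip_width: 94.0
gripper_force: 0.0
```

carry_out(rows=[{"travel": [0,0,0],"delta_rot": [0,0,-0.19],"hand": -1},{"travel": [0,0,0],"delta_rot": [0,0,-0.19],"hand": -1},{"travel": [0,0,0],"delta_rot": [0,0,-0.19],"hand": -1},{"travel": [0,0,0],"delta_rot": [0,0,-0.19],"hand": -1},{"travel": [0,0,0],"delta_rot": [0,0,-0.19],"hand": -1}])

```text
clock: 10.42
position: [464.9, 343.4, 213.1]
eef_rot: [0.0, 0.934, 0.357, -0.0]
force: [0.1, 0.3, 0.3]
grip_width: 93.8
gripper_force: 0.0
```

carry_out(rows=[{"travel": [0,0,0],"delta_rot": [0,0,-0.19],"hand": -1},{"travel": [0,0,0],"delta_rot": [0,0,-0.19],"hand": -1},{"travel": [0,0,0],"delta_rot": [0,0,-0.19],"hand": -1},{"travel": [0,0,0],"delta_rot": [0,0,-0.19],"hand": -1},{"travel": [0,0,0],"delta_rot": [0,0,-0.19],"hand": -1}])

```text
clock: 10.83
position: [465.0, 343.2, 213.1]
eef_rot: [0.0, 0.788, 0.615, -0.0]
force: [-0.3, -0.5, 0.1]
grip_width: 93.8
gripper_force: 0.0
```

carry_out(rows=[{"travel": [0,0,0],"delta_rot": [0,0,-0.19],"hand": -1},{"travel": [0,0,0],"delta_rot": [0,0,-0.19],"hand": -1},{"travel": [0,0,0],"delta_rot": [0,0,-0.19],"hand": -1},{"travel": [0,0,0],"delta_rot": [0,0,-0.19],"hand": -1},{"travel": [0,0,0],"delta_rot": [0,0,-0.19],"hand": -1}])

```text
clock: 11.25
position: [465.1, 343.2, 213.1]
eef_rot: [-0.0, 0.572, 0.82, -0.0]
force: [0.1, 0.2, 0.7]
grip_width: 94.1
gripper_force: 0.0
```

carry_out(rows=[{"travel": [0,0,0],"delta_rot": [0,0,-0.14],"hand": -1},{"travel": [0,0,0],"delta_rot": [0,0,-0.14],"hand": -1},{"travel": [0,0,0],"delta_rot": [0,0,-0.14],"hand": -1},{"travel": [0,0,0],"delta_rot": [0,0,-0.14],"hand": -1},{"travel": [0,0,0],"delta_rot": [0,0,-0.14],"hand": -1}])

```text
clock: 11.67
position: [465.1, 343.2, 213.1]
eef_rot: [-0.0, 0.382, 0.924, -0.0]
force: [1.1, -0.5, 0.5]
grip_width: 94.0
gripper_force: 0.0
```

```bash
cat >> h.py <<'E'
def figaxis(cam,proj,z=14):
    "figure centre and yaw by matching the known Y shape to the outline"
    from scipy.optimize import minimize
    m=ctrl.outline_of(cam,"figure_c")[0]["pixels"]; r,c=np.nonzero(m); P=proj(np.c_[c,r],z)
    W=np.abs(np.linalg.det(np.stack([proj(np.c_[c+1,r],z)-P,proj(np.c_[c,r+1],z)-P],1)))
    def poly(pts,h): return pts
    def inside(Q):
        x,y=Q[:,0],np.abs(Q[:,1]); stem=(x>-50)&(x<4)&(y<14)&~((x<-36)&(np.hypot(x+36,y)>14))
        a=np.array([0.,6]); b=np.array([47.,28]); d=(b-a)/np.hypot(*(b-a)); v=np.c_[x,y]-a
        s=v@d; l=np.abs(v@[-d[1],d[0]]); return stem|((s>0)&(s<np.hypot(*(b-a)))&(l<8.5)&(x<50))
    g=np.mgrid[-60:61:1.5,-60:61:1.5].reshape(2,-1).T
    tot=inside(g).sum()*2.25
    def cost(v):
        a=np.radians(v[2]); R=np.array([[np.cos(a),-np.sin(a)],[np.sin(a),np.cos(a)]])
        i=(W*inside((P-v[:2])@R)).sum(); return -i/(tot+W.sum()-i)
    best=min((minimize(cost,[*np.average(P,axis=0,weights=W),a],method="Nelder-Mead",options=dict(initial_simplex=[[*(np.average(P,axis=0,weights=W)+o[:2]),a+o[2]] for o in np.array([[0,0,0],[8,0,5],[0,8,-5],[-6,-6,8]])])) for a in range(-180,180,30)),key=lambda r:r.fun)
    return np.round(best.x,1),round(best.fun,2)
E
python3 - <<'E'
from h import *
f,pr=shot("wrist","w5"); print(rect("wrist",pr,"figure_c",14)); print(figaxis("wrist",pr),[pr(d["xy"],7) for d in ctrl.place_of("wrist","figure_c")])
p,R=pose();print(p,yaw(R),ctrl.sense()["joints"])
E
```

```text
[(0.64, array([477.6, 331. ]), array([97.5, 65.5]), -46.4)]
(array([479. , 329.6, -46.2]), np.float64(-0.89)) [array([[475.09508217, 327.9155106 ]])]
[465.02648856 343.26736039 213.32177007] 134.97927242025372 [ 5.15588272e-01  2.90429209e-01  1.52723468e+00 -1.02226789e-04
  1.32413523e+00 -2.69423152e-01]
```

View pics/w5.png

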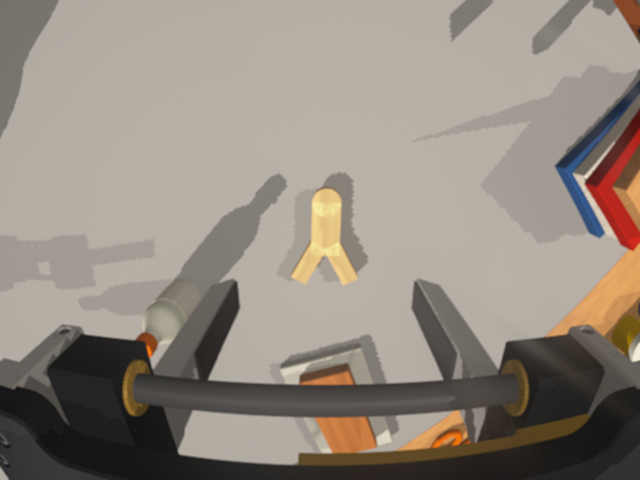

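The wrist view shows the figure stem-up at (326,220), between the fingers. The shape fit gives its centre as (478.7,330) and its yaw as -46°.

```bash
python3 - <<'E'
from h import *
go(466.7,342.1,27.3,134)
E
```

```text
travel [-0.0067  0.0013  0.6201] rot [-0.0001  0.      0.0054] rows 4.5 yaw 134.0 pose [465.  343.3 213.3] 135.0
```

carry_out(rows=[{"travel": [-0.007,0.001,0.12],"delta_rot": [0,0,0.005],"hand": -0.6},{"travel": [-0.007,0.001,0.24],"delta_rot": [0,0,0.005],"hand": -0.6},{"travel": [-0.007,0.001,0.36],"delta_rot": [0,0,0.005],"hand": -0.6},{"travel": [-0.007,0.001,0.46],"delta_rot": [0,0,0.005],"hand": -0.6},{"travel": [-0.007,0.001,0.54],"delta_rot": [0,0,0.005],"hand": -0.6}])

```text
clock: 12.28
position: [465.6, 341.4, 49.1]
eef_rot: [-0.001, 0.39, 0.921, -0.001]
force: [-0.6, 0.4, -0.3]
grip_width: 75.4
gripper_force: 0.0
```

carry_out(rows=[{"travel": [0,0,0.05],"delta_rot": [0,0,0],"hand": -0.6},{"travel": [0,0,0.08],"delta_rot": [0,0,0],"hand": -0.6},{"travel": [0,0,0.08],"delta_rot": [0,0,0],"hand": -0.6},{"travel": [0,0,0.08],"delta_rot": [0,0,0],"hand": 0}])

```text
clock: 12.62
position: [467.0, 342.2, 27.5]
eef_rot: [0.0, 0.39, 0.921, 0.0]
force: [0.7, 0.8, -0.3]
grip_width: 71.5
gripper_force: 0.0
```

carry_out(rows=[{"travel": [0,0,0],"delta_rot": [0,0,0],"hand": 1},{"travel": [0,0,0],"delta_rot": [0,0,0],"hand": 1},{"travel": [0,0,0],"delta_rot": [0,0,0],"hand": 1},{"travel": [0,0,0],"delta_rot": [0,0,0],"hand": 1},{"travel": [0,0,0],"delta_rot": [0,0,0],"hand": 1}], grip_force=15)

```text
clock: 13.03
position: [466.8, 342.1, 27.8]
eef_rot: [0.0, 0.39, 0.921, 0.0]
force: [-0.3, 0.3, 0.0]
grip_width: 38.7
gripper_force: 0.0
```

carry_out(rows=[{"travel": [0,0,0],"delta_rot": [0,0,0],"hand": 1},{"travel": [0,0,0],"delta_rot": [0,0,0],"hand": 1},{"travel": [0,0,0],"delta_rot": [0,0,0],"hand": 1},{"travel": [0,0,0],"delta_rot": [0,0,0],"hand": 1},{"travel": [0,0,0],"delta_rot": [0,0,0],"hand": 1}])

```text
clock: 13.45
position: [466.7, 342.0, 27.6]
eef_rot: [0.0, 0.389, 0.921, -0.0]
force: [0.5, -0.2, 1.2]
grip_width: 28.2
gripper_force: 15.0
```

carry_out(rows=[{"travel": [0,0,-0.08],"delta_rot": [0,0,0],"hand": 1},{"travel": [0,0,-0.2],"delta_rot": [0,0,0],"hand": 1},{"travel": [0,0,-0.32],"delta_rot": [0,0,0],"hand": 1},{"travel": [0,0,-0.4],"delta_rot": [0,0,0],"hand": 1},{"travel": [0,0,-0.4],"delta_rot": [0,0,0],"hand": 1}])

```text
clock: 13.87
position: [469.8, 343.9, 153.1]
eef_rot: [0.003, 0.389, 0.921, 0.004]
force: [0.6, 1.0, 0.0]
grip_width: 27.7
gripper_force: 15.0
```

carry_out(rows=[{"travel": [0,0,0],"delta_rot": [0,0,0],"hand": 1},{"travel": [0,0,0],"delta_rot": [0,0,0],"hand": 1}])

```text
clock: 14.03
position: [465.8, 341.5, 146.3]
eef_rot: [-0.001, 0.389, 0.921, -0.001]
force: [0.1, -0.6, -0.3]
grip_width: 28.0
gripper_force: 15.0
```

```bash
python3 - <<'E'
from h import *
f,pr=shot("wrist"); p,R=pose(); print(ctrl.sense()["grip_width"],ctrl.sense()["joints"][5])
v,c=figaxis("wrist",pr,p[2]-13.6); print(v,c,"in tool:",R[:2,:2].T@(v[:2]-p[:2]),v[2]-yaw(R))
# target: figure centre over (651.8,184) yaw -27 => tool yaw 153
a=np.radians(153); off=17; go(651.6-off*np.cos(np.pi-0)*0+off*np.cos(a),184+off*np.sin(a),150,153)
E
```

```text
27.688454488653242 -0.25838451543912233
[477.  330.8 -46.5] -0.66 in tool: [-15.56750138   0.91142876] -180.65507056663594
travel [-0.7549  0.0615 -0.0161] rot [-0.0012 -0.0005 -0.1047] rows 5.5 yaw 153.0 pose [465.4 341.3 145.5] 134.2
```

carry_out(rows=[{"travel": [-0.65,0.05,-0.03],"delta_rot": [0,0,-0.105],"hand": 1},{"travel": [-0.65,0.05,-0.03],"delta_rot": [0,0,-0.105],"hand": 1},{"travel": [-0.65,0.05,-0.03],"delta_rot": [0,0,-0.105],"hand": 1},{"travel": [-0.65,0.05,-0.03],"delta_rot": [0,0,-0.105],"hand": 1},{"travel": [-0.65,0.05,-0.03],"delta_rot": [0,0,-0.105],"hand": 1}])

```text
clock: 14.55
position: [614.7, 210.1, 154.5]
eef_rot: [-0.001, 0.233, 0.972, -0.001]
force: [-0.4, 0.5, 0.2]
grip_width: 27.8
gripper_force: 15.0
```

carry_out(rows=[{"travel": [0,0,0],"delta_rot": [0,0,0],"hand": 1},{"travel": [0,0,0],"delta_rot": [0,0,0],"hand": 1},{"travel": [0,0,0],"delta_rot": [0,0,0],"hand": 1}])

```text
clock: 14.8
position: [611.9, 212.6, 154.6]
eef_rot: [-0.002, 0.233, 0.972, -0.001]
force: [0.4, -0.2, -0.3]
grip_width: 27.6
gripper_force: 15.0
```

```bash
python3 - <<'E'
from h import *
a=np.radians(153); off=17; go(651.6+off*np.cos(a),184+off*np.sin(a),90,153)
E
```

```text
travel [-0.1053 -0.0245  0.2152] rot [-0.0006 -0.0011  0.0001] rows 1.7 yaw 153.0 pose [611.9 212.6 154.6] 153.0
```

carry_out(rows=[{"travel": [-0.105,-0.0245,0.05],"delta_rot": [0,0,0],"hand": 1},{"travel": [-0.105,-0.0245,0.12],"delta_rot": [0,0,0],"hand": 1},{"travel": [-0.105,-0.0245,0.215],"delta_rot": [0,0,0],"hand": 1},{"travel": [-0.105,-0.0245,0.215],"delta_rot": [0,0,0],"hand": 1},{"travel": [-0.105,-0.0245,0.215],"delta_rot": [0,0,0],"hand": 1}])

```text
clock: 15.22
position: [635.3, 192.7, 90.2]
eef_rot: [-0.003, 0.232, 0.973, -0.001]
force: [-0.2, 0.5, 0.0]
grip_width: 27.7
gripper_force: 15.0
```

```bash
python3 - <<'E'
from h import *
a=np.radians(153); off=17; go(651.6+off*np.cos(a),184+off*np.sin(a),58,153)
E
```

```text
travel [-0.0055 -0.0009  0.1074] rot [-0.001  -0.0014  0.0009] rows 0.8 yaw 153.0 pose [635.3 192.7  90.2] 153.2
```

carry_out(rows=[{"travel": [-0.002,0,0.05],"delta_rot": [0,0,0],"hand": 1},{"travel": [-0.002,0,0.09],"delta_rot": [0,0,0],"hand": 1},{"travel": [-0.002,0,0.106],"delta_rot": [0,0,0],"hand": 1},{"travel": [-0.002,0,0.108],"delta_rot": [0,0,0],"hand": 1},{"travel": [-0.002,0,0.108],"delta_rot": [0,0,0],"hand": 1}])

```text
clock: 15.63
position: [638.5, 191.8, 60.0]
eef_rot: [0.0, 0.233, 0.973, 0.0]
force: [-0.3, 0.8, -0.9]
grip_width: 27.9
gripper_force: 15.0
```

carry_out(rows=[{"travel": [0,0,0],"delta_rot": [0,0,0],"hand": 1},{"travel": [0,0,0],"delta_rot": [0,0,0],"hand": 1}])

```text
clock: 15.8
position: [639.1, 191.6, 60.5]
eef_rot: [0.001, 0.233, 0.972, 0.0]
force: [0.1, -0.4, -0.1]
grip_width: 27.9
gripper_force: 15.0
```

carry_out(rows=[{"travel": [0,0,0],"delta_rot": [0,0,0],"hand": 1},{"travel": [0,0,0],"delta_rot": [0,0,0],"hand": 1},{"travel": [0,0,0],"delta_rot": [0,0,0],"hand": 1},{"travel": [0,0,0],"delta_rot": [0,0,0],"hand": 1}])

```text
clock: 16.13
position: [638.6, 191.4, 59.7]
eef_rot: [0.0, 0.233, 0.972, 0.0]
force: [0.3, -0.3, -0.6]
grip_width: 27.6
gripper_force: 15.0
```

```bash
python3 - <<'E'
from h import *
a=np.radians(153); off=17; go(651.6+off*np.cos(a),184+off*np.sin(a),57.8,153)
E
```

```text
travel [ 0.0069 -0.0025  0.0064] rot [0.     0.0001 0.0003] rows 0.1 yaw 153.0 pose [638.6 191.4  59.7] 153.1
```

carry_out(rows=[{"travel": [0.007,-0.0025,0],"delta_rot": [0,0,0],"hand": 1},{"travel": [0.007,-0.0025,0.003],"delta_rot": [0,0,0],"hand": 1},{"travel": [0.007,-0.0025,0.0065],"delta_rot": [0,0,0],"hand": 1},{"travel": [0.007,-0.0025,0.0065],"delta_rot": [0,0,0],"hand": 1},{"travel": [0.007,-0.0025,0.0065],"delta_rot": [0,0,0],"hand": 1}])

```text
clock: 16.55
position: [636.3, 191.8, 57.6]
eef_rot: [-0.0, 0.233, 0.972, -0.0]
force: [-0.5, 0.2, -0.6]
grip_width: 27.8
gripper_force: 15.0
```

carry_out(rows=[{"travel": [0,0,0],"delta_rot": [0,0,0],"hand": 0.2},{"travel": [0,0,0],"delta_rot": [0,0,0],"hand": -0.3},{"travel": [0,0,0],"delta_rot": [0,0,0],"hand": -1},{"travel": [0,0,0],"delta_rot": [0,0,0],"hand": -1},{"travel": [0,0,0],"delta_rot": [0,0,0],"hand": -1}])

```text
clock: 16.97
position: [636.4, 191.7, 57.6]
eef_rot: [0.0, 0.233, 0.972, -0.0]
force: [-0.5, -0.6, -0.1]
grip_width: 58.2
gripper_force: 0.0
```

carry_out(rows=[{"travel": [0,0,-0.05],"delta_rot": [0,0,0],"hand": -1},{"travel": [0,0,-0.15],"delta_rot": [0,0,0],"hand": -1},{"travel": [0,0,-0.27],"delta_rot": [0,0,0],"hand": -1},{"travel": [0,0,-0.4],"delta_rot": [0,0,0],"hand": -1},{"travel": [0,0,-0.5],"delta_rot": [0,0,0],"hand": -1}])

```text
clock: 17.38
position: [636.9, 191.9, 210.7]
eef_rot: [0.001, 0.233, 0.972, 0.001]
force: [-0.6, 0.1, 0.1]
grip_width: 90.9
gripper_force: 0.0
```

carry_out(rows=[{"travel": [0,0,0],"delta_rot": [0,0,0],"hand": -1},{"travel": [0,0,0],"delta_rot": [0,0,0],"hand": -1},{"travel": [0,0,0],"delta_rot": [0,0,0],"hand": -1}])

```text
clock: 17.63
position: [635.7, 191.6, 206.8]
eef_rot: [-0.001, 0.233, 0.972, -0.0]
force: [0.2, -0.4, -0.3]
grip_width: 94.0
gripper_force: 0.0
```

```bash
python3 - <<'E'
from h import *
for i in range(2):
    f,pr=shot("wrist","w6"); print(rect("wrist",pr,"slab_top",12),rect("wrist",pr,"long_board_c",30),figaxis("wrist",pr,44),rect("wrist",pr,"figure_c",44))
p,R=pose(); print(p,yaw(R)); f,pr=shot("top"); print(rect("top",pr,"short_board_c",18))
E
```

```text
[(0.93, array([650.8, 184.7]), array([167.9, 100.2]), -26.9)] [(0.95, array([632.7, 194. ]), array([102.9,  59.5]), -27.1)] (array([651.7, 184.1, -26.9]), np.float64(-0.9)) [(0.58, array([649.3, 184.2]), array([99. , 66.1]), -25.6)]Traceback (most recent call last):
  File "<stdin>", line 3, in <module>
  File "h.py", line 44, in figaxis
    m=ctrl.outline_of(cam,"figure_c")[0]["pixels"]; r,c=np.nonzero(m); P=proj(np.c_[c,r],z)
      ~~~~~~~~~~~~~~~~~~~~~~~~~~~~~~~^^^
IndexError: list index out of range
```

View pics/w6.png

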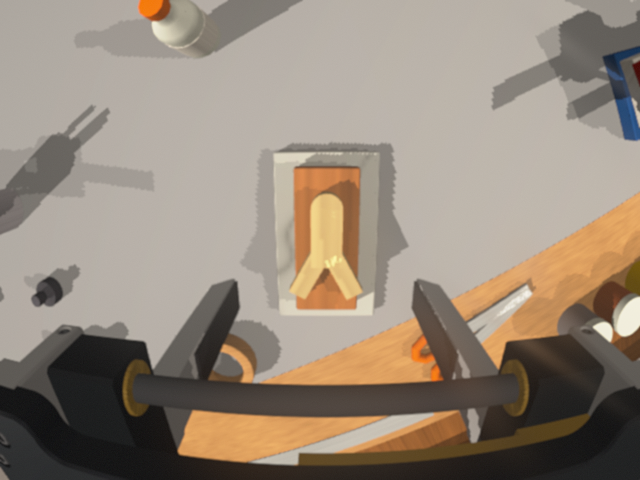

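The wrist view shows the figure at (326,245), centred lengthwise on the board and slab. Its fit of (651.7,184.1) at -26.9° matches the slab centre. Next is the short board.

carry_out(rows=[{"travel": [-0.1,-0.66,0],"delta_rot": [0,0,0],"hand": -1},{"travel": [-0.1,-0.66,0],"delta_rot": [0,0,0],"hand": -1},{"travel": [-0.1,-0.66,0],"delta_rot": [0,0,0],"hand": -1},{"travel": [-0.1,-0.66,0],"delta_rot": [0,0,0],"hand": -1},{"travel": [-0.1,-0.66,0],"delta_rot": [0,0,0],"hand": -1}])

```text
clock: 18.5
position: [572.1, -0.6, 207.7]
eef_rot: [-0.0, 0.233, 0.972, -0.001]
force: [0.5, -0.4, 0.7]
grip_width: 94.1
gripper_force: 0.0
```

carry_out(rows=[{"travel": [-0.1,-0.66,0],"delta_rot": [0,0,0],"hand": -1},{"travel": [-0.1,-0.66,0],"delta_rot": [0,0,0],"hand": -1},{"travel": [-0.1,-0.66,0],"delta_rot": [0,0,0],"hand": -1},{"travel": [-0.1,-0.66,0],"delta_rot": [0,0,0],"hand": -1},{"travel": [-0.1,-0.66,0],"delta_rot": [0,0,0],"hand": -1}])

```text
clock: 18.92
position: [509.2, -191.0, 207.9]
eef_rot: [0.0, 0.233, 0.972, -0.001]
force: [-0.2, 0.5, -0.0]
grip_width: 94.1
gripper_force: 0.0
```

carry_out(rows=[{"travel": [-0.09,-0.46,0],"delta_rot": [0,0,-0.083],"hand": -1},{"travel": [-0.09,-0.46,0],"delta_rot": [0,0,-0.083],"hand": -1},{"travel": [-0.09,-0.46,0],"delta_rot": [0,0,-0.083],"hand": -1},{"travel": [-0.09,-0.46,0],"delta_rot": [0,0,-0.083],"hand": -1},{"travel": [-0.09,-0.46,0],"delta_rot": [0,0,-0.083],"hand": -1}])

```text
clock: 19.33
position: [470.7, -328.6, 207.5]
eef_rot: [-0.0, 0.107, 0.994, -0.001]
force: [0.6, 0.3, -0.1]
grip_width: 93.8
gripper_force: 0.0
```

carry_out(rows=[{"travel": [0,0,0],"delta_rot": [0,0,0],"hand": -1},{"travel": [0,0,0],"delta_rot": [0,0,0],"hand": -1},{"travel": [0,0,0],"delta_rot": [0,0,0],"hand": -1}])

```text
clock: 19.58
position: [472.2, -322.3, 207.7]
eef_rot: [-0.0, 0.104, 0.995, 0.0]
force: [-0.1, -1.1, -0.5]
grip_width: 93.6
gripper_force: 0.0
```

```bash
python3 - <<'E'
from h import *
for i in range(2):
    f,pr=shot("wrist","w7"); print(rect("wrist",pr,"short_board_c",18))
go(471,-321,28,-12)
E
```

```text
[(0.81, array([ 469.1, -323.6]), array([91. , 57.2]), -12.0)]
[(0.68, array([ 468.8, -323.9]), array([90., 57.]), -12.0)]
travel [0.0057 0.0042 0.5994] rot [-0.      0.0001  0.0005] rows 4.3 yaw 168.0 pose [ 472.4 -322.6  207.8] 168.1
```

View pics/w7.png

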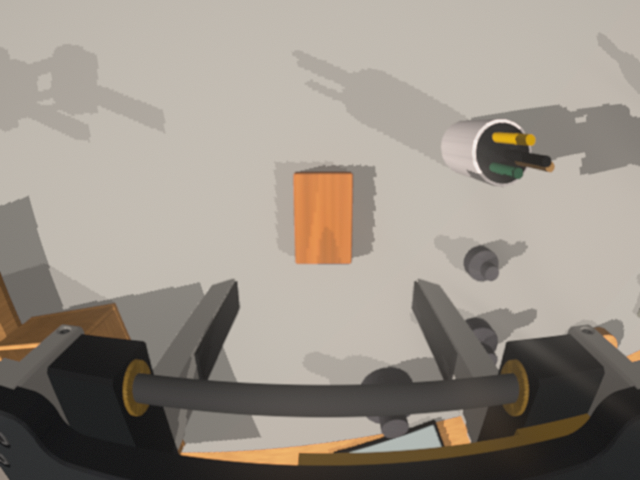

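The wrist view shows the short board at (323,218), clear of the tin at (480,150). Descending and gripping.

carry_out(rows=[{"travel": [0.009,-0.004,0.12],"delta_rot": [0,0,0],"hand": -1},{"travel": [0.009,-0.004,0.24],"delta_rot": [0,0,0],"hand": -1},{"travel": [0.009,-0.004,0.36],"delta_rot": [0,0,0],"hand": -1},{"travel": [0.009,-0.004,0.46],"delta_rot": [0,0,0],"hand": -1},{"travel": [0.009,-0.004,0.53],"delta_rot": [0,0,0],"hand": -1}])

```text
clock: 20.2
position: [468.1, -322.6, 46.0]
eef_rot: [-0.001, 0.104, 0.995, 0.001]
force: [-0.4, -0.3, -0.3]
grip_width: 94.2
gripper_force: 0.0
```

carry_out(rows=[{"travel": [0,0,0.04],"delta_rot": [0,0,0],"hand": -1},{"travel": [0,0,0.068],"delta_rot": [0,0,0],"hand": -1},{"travel": [0,0,0.068],"delta_rot": [0,0,0],"hand": -1},{"travel": [0,0,0.068],"delta_rot": [0,0,0],"hand": -1}])

```text
clock: 20.53
position: [469.5, -324.2, 28.5]
eef_rot: [0.0, 0.104, 0.995, -0.0]
force: [0.8, -0.4, -1.1]
grip_width: 93.8
gripper_force: 0.0
```

carry_out(rows=[{"travel": [0,0,0],"delta_rot": [0,0,0],"hand": 1},{"travel": [0,0,0],"delta_rot": [0,0,0],"hand": 1},{"travel": [0,0,0],"delta_rot": [0,0,0],"hand": 1},{"travel": [0,0,0],"delta_rot": [0,0,0],"hand": 1},{"travel": [0,0,0],"delta_rot": [0,0,0],"hand": 1}], grip_force=25)

```text
clock: 20.95
position: [469.2, -324.5, 28.8]
eef_rot: [0.0, 0.105, 0.995, -0.0]
force: [0.2, -0.3, 0.3]
grip_width: 64.3
gripper_force: 0.0
```

carry_out(rows=[{"travel": [0,0,0],"delta_rot": [0,0,0],"hand": 1},{"travel": [0,0,0],"delta_rot": [0,0,0],"hand": 1},{"travel": [0,0,0],"delta_rot": [0,0,0],"hand": 1},{"travel": [0,0,0],"delta_rot": [0,0,0],"hand": 1}])

```text
clock: 21.28
position: [469.2, -324.4, 28.5]
eef_rot: [0.0, 0.105, 0.995, -0.0]
force: [0.2, 1.1, 3.0]
grip_width: 56.0
gripper_force: 25.0
```

carry_out(rows=[{"travel": [0,0,-0.1],"delta_rot": [0,0,0],"hand": 1},{"travel": [0,0,-0.22],"delta_rot": [0,0,0],"hand": 1},{"travel": [0,0,-0.35],"delta_rot": [0,0,0],"hand": 1},{"travel": [0,0,-0.48],"delta_rot": [0,0,0],"hand": 1},{"travel": [0,0,-0.6],"delta_rot": [0,0,0],"hand": 1}])

```text
clock: 21.7
position: [468.8, -324.1, 210.1]
eef_rot: [0.0, 0.105, 0.995, -0.0]
force: [-0.9, -0.8, -0.9]
grip_width: 55.5
gripper_force: 25.0
```

carry_out(rows=[{"travel": [0,0,0],"delta_rot": [0,0,0],"hand": 1},{"travel": [0,0,0],"delta_rot": [0,0,0],"hand": 1},{"travel": [0,0,0],"delta_rot": [0,0,0],"hand": 1}])

```text
clock: 21.95
position: [468.4, -323.7, 207.1]
eef_rot: [-0.001, 0.105, 0.995, 0.001]
force: [-0.3, 0.1, -0.7]
grip_width: 55.6
gripper_force: 25.0
```

```bash
python3 - <<'E'
from h import *
f,pr=shot("wrist"); p,R=pose(); print(ctrl.sense()["grip_width"],[(r,R[:2,:2].T@(r[1]-p[:2])) for r in rect("wrist",pr,"short_board_c",p[2]-10.5)])
go(651.6,184.1,210,153)
E
```

```text
56.143614758218256 [((0.96, array([ 467.3, -322.9]), array([93.2, 55.7]), -12.3), array([0.79592067, 0.35489728]))]
travel [-0.2469  1.7819 -0.0108] rot [ 0.0005 -0.0014  0.0833] rows 12.9 yaw 153.0 pose [ 467.9 -323.4  205.9] 168.0
```

carry_out(rows=[{"travel": [-0.09,0.66,0],"delta_rot": [0,0,0],"hand": 1},{"travel": [-0.09,0.66,0],"delta_rot": [0,0,0],"hand": 1},{"travel": [-0.09,0.66,0],"delta_rot": [0,0,0],"hand": 1},{"travel": [-0.09,0.66,0],"delta_rot": [0,0,0],"hand": 1},{"travel": [-0.09,0.66,0],"delta_rot": [0,0,0],"hand": 1}])

```text
clock: 22.47
position: [536.1, -133.2, 206.0]
eef_rot: [-0.002, 0.104, 0.995, 0.001]
force: [0.1, -0.2, -0.9]
grip_width: 55.6
gripper_force: 25.0
```

carry_out(rows=[{"travel": [-0.09,0.66,0],"delta_rot": [0,0,0],"hand": 1},{"travel": [-0.09,0.66,0],"delta_rot": [0,0,0],"hand": 1},{"travel": [-0.09,0.66,0],"delta_rot": [0,0,0],"hand": 1},{"travel": [-0.09,0.66,0],"delta_rot": [0,0,0],"hand": 1},{"travel": [-0.09,0.66,0],"delta_rot": [0,0,0],"hand": 1}])

```text
clock: 22.88
position: [603.8, 54.9, 205.8]
eef_rot: [-0.002, 0.104, 0.995, 0.0]
force: [-0.2, 0.5, -0.0]
grip_width: 55.5
gripper_force: 25.0
```

carry_out(rows=[{"travel": [-0.067,0.46,0],"delta_rot": [0,0,0.083],"hand": 1},{"travel": [-0.067,0.46,0],"delta_rot": [0,0,0.083],"hand": 1},{"travel": [-0.067,0.46,0],"delta_rot": [0,0,0.083],"hand": 1},{"travel": [-0.067,0.46,0],"delta_rot": [0,0,0.083],"hand": 1},{"travel": [-0.067,0.46,0.1],"delta_rot": [0,0,0.083],"hand": 1}])

```text
clock: 23.3
position: [656.6, 187.6, 181.0]
eef_rot: [0.004, 0.231, 0.973, 0.003]
force: [0.3, -0.6, -0.5]
grip_width: 55.8
gripper_force: 25.0
```

carry_out(rows=[{"travel": [0,0,0.1],"delta_rot": [0,0,0],"hand": 1},{"travel": [0,0,0.18],"delta_rot": [0,0,0],"hand": 1},{"travel": [0,0,0.22],"delta_rot": [0,0,0],"hand": 1},{"travel": [0,0,0.22],"delta_rot": [0,0,0],"hand": 1},{"travel": [0,0,0.22],"delta_rot": [0,0,0],"hand": 1}])

```text
clock: 23.72
position: [652.2, 182.1, 111.2]
eef_rot: [-0.001, 0.233, 0.972, -0.001]
force: [-0.2, 0.2, -0.6]
grip_width: 55.8
gripper_force: 25.0
```

carry_out(rows=[{"travel": [0,0,0],"delta_rot": [0,0,0],"hand": 1},{"travel": [0,0,0],"delta_rot": [0,0,0],"hand": 1},{"travel": [0,0,0],"delta_rot": [0,0,0],"hand": 1},{"travel": [0,0,0],"delta_rot": [0,0,0],"hand": 1},{"travel": [0,0,0],"delta_rot": [0,0,0],"hand": 1}])

```text
clock: 24.13
position: [653.0, 182.6, 113.2]
eef_rot: [0.001, 0.233, 0.972, 0.0]
force: [0.7, 0.2, -1.1]
grip_width: 55.9
gripper_force: 25.0
```

```bash
python3 - <<'E'
from h import *
go(651.5,184.2,76,153)
E
```

```text
travel [0.0068 0.0023 0.124 ] rot [0.0003 0.0004 0.0003] rows 0.9 yaw 153.0 pose [653.  182.6 113.2] 153.1
```

carry_out(rows=[{"travel": [0.006,0.0025,0.04],"delta_rot": [0,0,0],"hand": 1},{"travel": [0.006,0.0025,0.09],"delta_rot": [0,0,0],"hand": 1},{"travel": [0.006,0.0025,0.124],"delta_rot": [0,0,0],"hand": 1},{"travel": [0.006,0.0025,0.124],"delta_rot": [0,0,0],"hand": 1},{"travel": [0.006,0.0025,0.124],"delta_rot": [0,0,0],"hand": 1}])

```text
clock: 24.55
position: [651.1, 184.0, 74.7]
eef_rot: [-0.0, 0.233, 0.972, -0.0]
force: [-0.3, 0.6, -1.3]
grip_width: 55.7
gripper_force: 25.0
```

carry_out(rows=[{"travel": [0,0,0],"delta_rot": [0,0,0],"hand": 1},{"travel": [0,0,0],"delta_rot": [0,0,0],"hand": 1},{"travel": [0,0,0],"delta_rot": [0,0,0],"hand": 1},{"travel": [0,0,0],"delta_rot": [0,0,0],"hand": 1},{"travel": [0,0,0],"delta_rot": [0,0,0],"hand": 1}])

```text
clock: 24.97
position: [651.5, 184.1, 75.4]
eef_rot: [0.0, 0.233, 0.972, 0.0]
force: [0.7, 1.2, -0.9]
grip_width: 55.9
gripper_force: 25.0
```

```bash
python3 - <<'E'
from h import *
go(651.5,184.2,72.8,153)
E
```

```text
travel [0.0001 0.0003 0.0086] rot [0.0001 0.0002 0.0003] rows 0.1 yaw 153.0 pose [651.5 184.1  75.4] 153.1
```

Lower, release and rise, then look.

carry_out(rows=[{"travel": [0,0,0.003],"delta_rot": [0,0,0],"hand": 1},{"travel": [0,0,0.006],"delta_rot": [0,0,0],"hand": 1},{"travel": [0,0,0.0088],"delta_rot": [0,0,0],"hand": 1},{"travel": [0,0,0.0088],"delta_rot": [0,0,0],"hand": 1},{"travel": [0,0,0.0088],"delta_rot": [0,0,0],"hand": 1}])

```text
clock: 25.38
position: [651.3, 184.1, 72.5]
eef_rot: [0.0, 0.233, 0.972, -0.0]
force: [0.1, -0.0, 1.9]
grip_width: 56.0
gripper_force: 25.0
```

carry_out(rows=[{"travel": [0,0,0],"delta_rot": [0,0,0],"hand": -0.1},{"travel": [0,0,0],"delta_rot": [0,0,0],"hand": -0.6},{"travel": [0,0,0],"delta_rot": [0,0,0],"hand": -1},{"travel": [0,0,0],"delta_rot": [0,0,0],"hand": -1},{"travel": [0,0,0],"delta_rot": [0,0,0],"hand": -1}])

```text
clock: 25.8
position: [651.4, 184.1, 72.3]
eef_rot: [0.0, 0.233, 0.972, -0.0]
force: [0.3, -0.5, -1.0]
grip_width: 79.1
gripper_force: 0.0
```

carry_out(rows=[{"travel": [0,0,-0.05],"delta_rot": [0,0,0],"hand": -1},{"travel": [0,0,-0.15],"delta_rot": [0,0,0],"hand": -1},{"travel": [0,0,-0.27],"delta_rot": [0,0,0],"hand": -1},{"travel": [0,0,-0.39],"delta_rot": [0,0,0],"hand": -1},{"travel": [0,0,-0.46],"delta_rot": [0,0,0],"hand": -1}])

```text
clock: 26.22
position: [652.7, 184.4, 214.7]
eef_rot: [0.003, 0.233, 0.972, 0.001]
force: [0.7, -0.5, -0.1]
grip_width: 94.0
gripper_force: 0.0
```

carry_out(rows=[{"travel": [0,0,0],"delta_rot": [0,0,0],"hand": -1},{"travel": [0,0,0],"delta_rot": [0,0,0],"hand": -1},{"travel": [0,0,0],"delta_rot": [0,0,0],"hand": -1}])

```text
clock: 26.47
position: [650.4, 183.9, 209.0]
eef_rot: [-0.001, 0.233, 0.972, -0.001]
force: [0.4, 0.3, -0.3]
grip_width: 93.8
gripper_force: 0.0
```

```bash
python3 - <<'E'
from h import *
for i in range(2):
    f,pr=shot("wrist","w8"); print(rect("wrist",pr,"short_board_c",62),rect("wrist",pr,"slab_top",12),rect("wrist",pr,"long_board_c",30))
    ft,pt=shot("top"); print([(round(d["p"],2),pt(d["xy"],29)) for d in ctrl.place_of("top","weight_c")])
    ft,pt=shot("scene"); print([(round(d["p"],2),pt(d["xy"],29)) for d in ctrl.place_of("scene","weight_c")])
p,R=pose(); print(p,yaw(R)); go(648,-183,210,153)
E
```

```text
[(0.6, array([ 459.6, -102.2]), array([54.8, 40.3]), -40.7), (0.56, array([651. , 184.6]), array([90.8, 56.3]), -27.6)] [(0.82, array([651.2, 184.9]), array([169.3, 100.3]), -27.1)] [(0.86, array([600.9, 210.1]), array([58.9, 28.9]), 63.2)]
[(0.86, array([[ 698.04107394, -297.16939682]])), (0.62, array([[ 647.67579881, -191.26308772]])), (0.56, array([[ 552.7900971 , -170.71457487]]))]
[(0.87, array([[ 692.07951037, -295.13528969]])), (0.63, array([[ 652.38448942, -185.68915002]])), (0.62, array([[ 560.11528801, -173.49726937]])), (0.24, array([[649.99183804, 178.33436913]]))]
[(0.62, array([651. , 184.7]), array([90.3, 55.5]), -26.9)] [(0.79, array([651.3, 184.7]), array([168.9, 101.2]), -27.0), (0.51, array([602.1, 210.2]), array([64. , 31.4]), 62.5)] [(0.84, array([601. , 210.7]), array([59., 29.]), 63.1), (0.16, array([659. , 180.7]), array([99.9, 61.4]), -26.9)]
[(0.8, array([[ 693.97901474, -296.88579146]])), (0.7, array([[640.58948325, 174.87441531]])), (0.61, array([[ 544.1461658 , -166.13463939]]))]
[(0.78, array([[ 696.13737909, -294.69477171]])), (0.76, array([[ 651.01544138, -175.87144488]])), (0.66, array([[ 564.40720502, -166.67238477]]))]
[651.35080739 184.11213534 210.49509172] 153.0579476188406
travel [-0.5445 -1.096   0.0017] rot [0.     0.0001 0.0003] rows 8.8 yaw 153.0 pose [651.4 184.1 210.5] 153.1
```

View pics/w8.png

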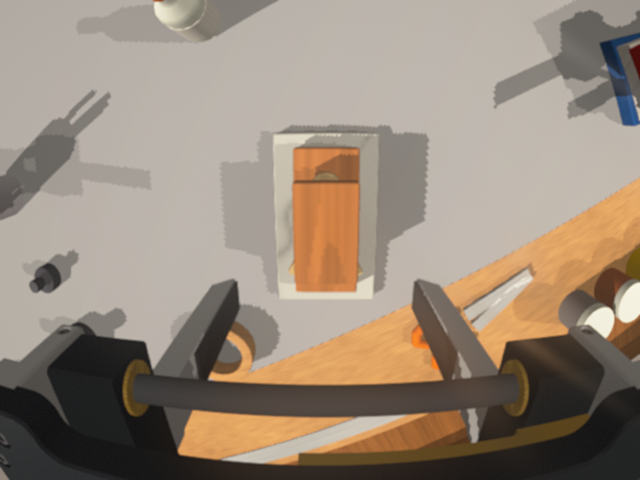

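The wrist view shows the short board at (326,236), centred over the figure and slab: (651,184.7) against (651.2,184.8). Now for the middle-sized weight.

carry_out(rows=[{"travel": [-0.3,-0.6,0],"delta_rot": [0,0,0],"hand": -1},{"travel": [-0.3,-0.6,0],"delta_rot": [0,0,0],"hand": -1},{"travel": [-0.3,-0.6,0],"delta_rot": [0,0,0],"hand": -1},{"travel": [-0.3,-0.6,0],"delta_rot": [0,0,0],"hand": -1},{"travel": [-0.3,-0.6,0],"delta_rot": [0,0,0],"hand": -1}])

```text
clock: 27.68
position: [649.7, -19.8, 210.6]
eef_rot: [0.0, 0.233, 0.972, -0.0]
force: [0.1, 0.5, -0.6]
grip_width: 94.1
gripper_force: 0.0
```

carry_out(rows=[{"travel": [-0.245,-0.496,0],"delta_rot": [0,0,0],"hand": -1},{"travel": [-0.245,-0.496,0],"delta_rot": [0,0,0],"hand": -1},{"travel": [-0.245,-0.496,0],"delta_rot": [0,0,0],"hand": -1},{"travel": [-0.245,-0.496,0],"delta_rot": [0,0,0],"hand": -1},{"travel": [-0.245,-0.496,0],"delta_rot": [0,0,0],"hand": -1}])

```text
clock: 28.1
position: [647.8, -191.6, 210.1]
eef_rot: [0.001, 0.236, 0.972, -0.003]
force: [-0.1, -0.9, -0.3]
grip_width: 94.1
gripper_force: 0.0
```

carry_out(rows=[{"travel": [0,0,0],"delta_rot": [0,0,0],"hand": -1},{"travel": [0,0,0],"delta_rot": [0,0,0],"hand": -1},{"travel": [0,0,0],"delta_rot": [0,0,0],"hand": -1},{"travel": [0,0,0],"delta_rot": [0,0,0],"hand": -1}])

```text
clock: 28.43
position: [648.2, -181.3, 210.6]
eef_rot: [-0.0, 0.232, 0.973, 0.0]
force: [-0.2, 0.2, 0.5]
grip_width: 93.8
gripper_force: 0.0
```

```bash
python3 - <<'E'
from h import *
for i in range(2):
    f,pr=shot("wrist","w9"); print([(round(d["p"],2),pr(d["xy"],29)) for d in ctrl.place_of("wrist","weight_c")],[(d["p"],d["xy"],pr(d["xy"],35)) for d in ctrl.outline_of("wrist","weight_c")])
p,R=pose(); print(p,yaw(R))
K=f["K"]; g=f["img"][150:300,250:400]; cv2.imwrite("pics/w9c.png",cv2.resize(g,None,fx=4,fy=4))
# knob-top circle candidates
im=cv2.cvtColor(f["img"],cv2.COLOR_BGR2GRAY); print(im[200:240,300:360:10].min())
go(648,-184,60,153)
E
```

```text
[(0.79, array([[ 701.44145166, -295.95416026]])), (0.75, array([[ 646.39468764, -182.80872802]])), (0.6, array([[ 554.32393075, -167.63667339]]))] [(0.91, [321.3, 220.7], array([[ 642.84465501, -181.96840748]])), (0.79, [255.5, 311.2], array([[ 695.65870738, -283.08282821]])), (0.55, [292.7, 128.0], array([[ 557.03000479, -166.33637964]]))]
[(0.97, array([[ 558.05762527, -166.59129508]])), (0.93, array([[ 702.64475261, -297.44484992]])), (0.85, array([[ 648.83501491, -181.80650525]]))] [(0.93, [321.8, 222.2], array([[ 644.37342215, -182.69590572]])), (0.9, [293.0, 128.8], array([[ 557.85218678, -166.90593327]])), (0.73, [255.5, 311.8], array([[ 696.32125245, -283.97308326]]))]
[ 648.1957051  -182.38227708  210.52878881] 153.11548738535285
63
travel [-0.0018 -0.0051  0.5018] rot [-0.      0.      0.0006] rows 3.6 yaw 153.0 pose [ 648.2 -182.4  210.5] 153.1
```

View pics/w9.png

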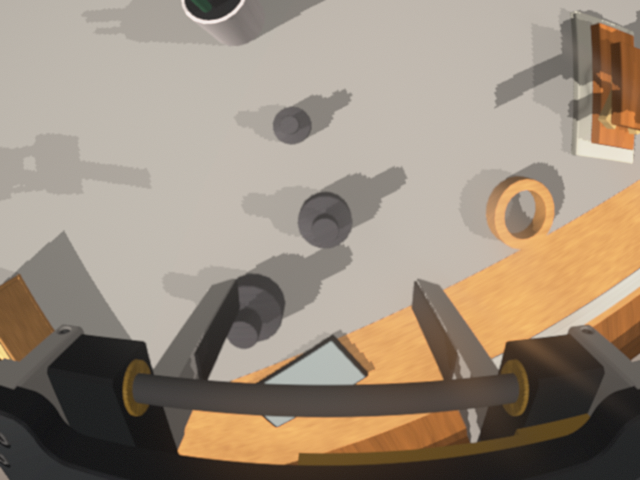

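View pics/w9c.png

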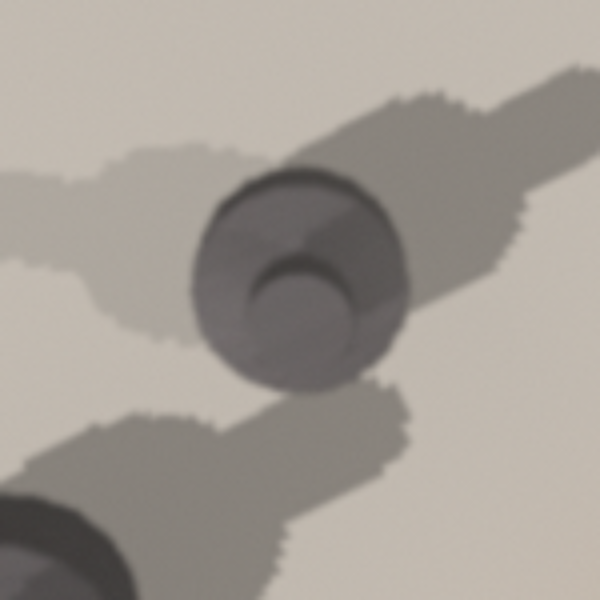

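The wrist view shows the middle weight at (325,220), the big one at (253,310) and the small one at (292,125). In the crop the knob top is near (301,320), which is full-frame pixel (325,230).

```bash
python3 - <<'E'
from h import *
f,pr=shot("wrist"); print(pr([325.2,230],58),pr([325.2,220],16))
c=pr([325.2,230],58)[0]; go(c[0],c[1],60,153); go(c[0],c[1],42,153)
E
```

```text
[[ 646.72565443 -181.11270403]] [[ 647.89492323 -181.74648333]]
travel [0.0067 0.0022 0.5017] rot [-0.      0.0001  0.0005] rows 3.6 yaw 153.0 pose [ 648.2 -182.6  210.5] 153.1
travel [0.0067 0.0022 0.5617] rot [-0.      0.0001  0.0005] rows 4.0 yaw 153.0 pose [ 648.2 -182.6  210.5] 153.1
```

carry_out(rows=[{"travel": [0.005,0.002,0.1],"delta_rot": [0,0,0],"hand": -1},{"travel": [0.005,0.002,0.2],"delta_rot": [0,0,0],"hand": -1},{"travel": [0.005,0.002,0.3],"delta_rot": [0,0,0],"hand": -1},{"travel": [0.005,0.002,0.38],"delta_rot": [0,0,0],"hand": -1},{"travel": [0.005,0.002,0.44],"delta_rot": [0,0,0],"hand": -1}])

```text
clock: 29.2
position: [645.8, -181.3, 75.9]
eef_rot: [-0.002, 0.233, 0.972, 0.0]
force: [-0.6, 0.6, -0.4]
grip_width: 94.0
gripper_force: 0.0
```

carry_out(rows=[{"travel": [0,0,0.03],"delta_rot": [0,0,0],"hand": -1},{"travel": [0,0,0.0465],"delta_rot": [0,0,0],"hand": -1},{"travel": [0,0,0.0465],"delta_rot": [0,0,0],"hand": -0.6},{"travel": [0,0,0.0465],"delta_rot": [0,0,0],"hand": -0.4},{"travel": [0,0,0.0465],"delta_rot": [0,0,0],"hand": -0.4}])

```text
clock: 29.62
position: [648.1, -182.3, 66.0]
eef_rot: [0.001, 0.233, 0.972, -0.0]
force: [0.6, -0.0, 0.1]
grip_width: 77.5
gripper_force: 0.0
```

carry_out(rows=[{"travel": [0,0,0],"delta_rot": [0,0,0],"hand": 0},{"travel": [0,0,0],"delta_rot": [0,0,0],"hand": 0},{"travel": [0,0,0],"delta_rot": [0,0,0],"hand": 0},{"travel": [0,0,0],"delta_rot": [0,0,0],"hand": 0}])

```text
clock: 29.95
position: [647.2, -181.9, 65.0]
eef_rot: [0.0, 0.233, 0.972, -0.0]
force: [-0.3, 1.1, 0.4]
grip_width: 51.0
gripper_force: 0.0
```

```bash
python3 - <<'E'
from h import *
go(647.2,-181.4,64.5,153); s=ctrl.sense(); print(s["grip_width"],s["force"])
E
```

```text
travel [0.0008 0.0016 0.0015] rot [0.     0.0003 0.0003] rows 0.0 yaw 153.0 pose [ 647.2 -181.9   65. ] 153.1
50.96202361180038 [-0.30422435  1.07795813  0.44456117]
```

carry_out(rows=[{"travel": [0,0.001,0],"delta_rot": [0,0,0],"hand": 1},{"travel": [0,0.001,0],"delta_rot": [0,0,0],"hand": 1},{"travel": [0,0.001,0],"delta_rot": [0,0,0],"hand": 1},{"travel": [0,0.001,0],"delta_rot": [0,0,0],"hand": 1},{"travel": [0,0.001,0],"delta_rot": [0,0,0],"hand": 1}], grip_force=50)

```text
clock: 30.37
position: [647.1, -181.7, 64.4]
eef_rot: [-0.0, 0.233, 0.972, -0.0]
force: [-0.7, 0.2, -0.1]
grip_width: 22.9
gripper_force: 50.0
```

carry_out(rows=[{"travel": [0,0,0],"delta_rot": [0,0,0],"hand": 1},{"travel": [0,0,0],"delta_rot": [0,0,0],"hand": 1},{"travel": [0,0,0],"delta_rot": [0,0,0],"hand": 1},{"travel": [0,0,0],"delta_rot": [0,0,0],"hand": 1}])

```text
clock: 30.7
position: [647.1, -181.8, 64.4]
eef_rot: [-0.0, 0.233, 0.972, -0.0]
force: [-0.2, -0.8, -0.9]
grip_width: 22.5
gripper_force: 50.0
```

carry_out(rows=[{"travel": [0,0,-0.03],"delta_rot": [0,0,0],"hand": 1},{"travel": [0,0,-0.1],"delta_rot": [0,0,0],"hand": 1},{"travel": [0,0,-0.2],"delta_rot": [0,0,0],"hand": 1},{"travel": [0,0,-0.32],"delta_rot": [0,0,0],"hand": 1},{"travel": [0,0,-0.42],"delta_rot": [0,0,0],"hand": 1}])

```text
clock: 31.12
position: [646.6, -181.1, 191.5]
eef_rot: [-0.001, 0.233, 0.972, 0.0]
force: [0.9, -0.2, -5.2]
grip_width: 22.9
gripper_force: 50.0
```

carry_out(rows=[{"travel": [0,0,0],"delta_rot": [0,0,0],"hand": 1},{"travel": [0,0,0],"delta_rot": [0,0,0],"hand": 1},{"travel": [0,0,0],"delta_rot": [0,0,0],"hand": 1}])

```text
clock: 31.37
position: [645.6, -180.9, 188.3]
eef_rot: [-0.002, 0.233, 0.972, 0.0]
force: [-0.6, 0.6, -6.5]
grip_width: 22.7
gripper_force: 50.0
```

```bash
python3 - <<'E'
from h import *
f,pr=shot("wrist","w10"); p,R=pose()
z=p[2]-64.5; print([(round(d["p"],2),R[:2,:2].T@(pr(d["xy"],29+z)[0]-p[:2])) for d in ctrl.place_of("wrist","weight_c")],ctrl.sense()["force"],ctrl.sense()["grip_width"])
g=f["img"][150:350,220:440]; cv2.imwrite("pics/w10c.png",cv2.resize(g,None,fx=2.5,fy=2.5))
go(651.3,184.5,195,153)
E
```

```text
[(0.96, array([ 1.70122185, -0.50825786])), (0.8, array([-28.5053176 , -46.90911726]))] [-0.2280476   0.95125129 -5.77560328] 23.071991542892572
travel [ 0.5343  1.0946 -0.0232] rot [-0.0002 -0.002   0.0003] rows 8.8 yaw 153.0 pose [ 645.4 -180.8  187.2] 153.1
```

View pics/w10c.png

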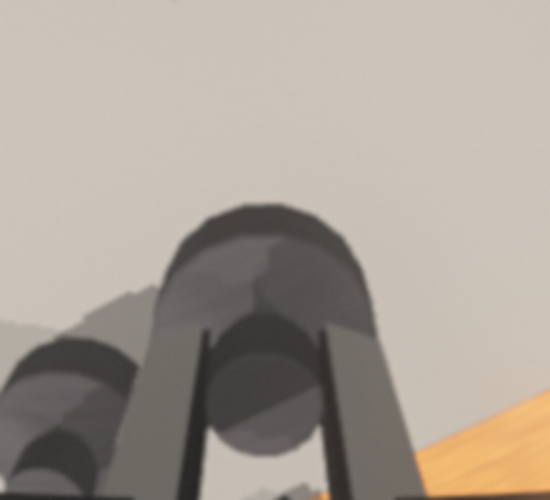

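The crop shows the weight held upright by its knob between the pads, so I'm carrying it to the stack.

carry_out(rows=[{"travel": [0.05,0.1,-0.02],"delta_rot": [0,0,0],"hand": 1},{"travel": [0.1,0.21,-0.02],"delta_rot": [0,0,0],"hand": 1},{"travel": [0.16,0.33,-0.02],"delta_rot": [0,0,0],"hand": 1},{"travel": [0.22,0.45,-0.02],"delta_rot": [0,0,0],"hand": 1},{"travel": [0.28,0.57,-0.02],"delta_rot": [0,0,0],"hand": 1}])

```text
clock: 31.88
position: [648.3, 10.5, 193.8]
eef_rot: [-0.002, 0.233, 0.972, -0.0]
force: [-0.2, -0.2, -5.4]
grip_width: 22.9
gripper_force: 50.0
```

carry_out(rows=[{"travel": [0.06,0.12,0],"delta_rot": [0,0,0],"hand": 1},{"travel": [0.12,0.24,0],"delta_rot": [0,0,0],"hand": 1},{"travel": [0.17,0.35,0],"delta_rot": [0,0,0],"hand": 1},{"travel": [0.21,0.44,0],"delta_rot": [0,0,0],"hand": 1},{"travel": [0.24,0.5,0],"delta_rot": [0,0,0],"hand": 1}])

```text
clock: 32.3
position: [652.1, 178.9, 193.6]
eef_rot: [-0.002, 0.232, 0.973, 0.0]
force: [0.3, 0.4, -5.8]
grip_width: 23.1
gripper_force: 50.0
```

carry_out(rows=[{"travel": [0.014,0.025,0],"delta_rot": [0,0,0],"hand": 1},{"travel": [0.014,0.025,0],"delta_rot": [0,0,0],"hand": 1},{"travel": [0.014,0.025,0],"delta_rot": [0,0,0],"hand": 1},{"travel": [0.014,0.025,0],"delta_rot": [0,0,0],"hand": 1},{"travel": [0.014,0.025,0],"delta_rot": [0,0,0],"hand": 1}])

```text
clock: 32.72
position: [653.2, 181.9, 196.0]
eef_rot: [-0.0, 0.234, 0.972, -0.001]
force: [0.5, -1.1, -6.0]
grip_width: 22.5
gripper_force: 50.0
```

```bash
python3 - <<'E'
from h import *
go(651.7,184.2,140,153)
E
```

```text
travel [0.0079 0.0047 0.1868] rot [-0.0004 -0.0001 -0.0003] rows 1.3 yaw 153.0 pose [653.2 181.9 196. ] 152.9
```

carry_out(rows=[{"travel": [0.006,0.004,0.06],"delta_rot": [0,0,0],"hand": 1},{"travel": [0.006,0.004,0.11],"delta_rot": [0,0,0],"hand": 1},{"travel": [0.006,0.004,0.16],"delta_rot": [0,0,0],"hand": 1},{"travel": [0.006,0.004,0.187],"delta_rot": [0,0,0],"hand": 1},{"travel": [0.006,0.004,0.187],"delta_rot": [0,0,0],"hand": 1}])

```text
clock: 33.13
position: [650.8, 184.1, 138.1]
eef_rot: [-0.002, 0.234, 0.972, -0.001]
force: [-0.2, -0.6, -5.6]
grip_width: 23.1
gripper_force: 50.0
```

carry_out(rows=[{"travel": [0,0,0],"delta_rot": [0,0,0],"hand": 1},{"travel": [0,0,0],"delta_rot": [0,0,0],"hand": 1},{"travel": [0,0,0],"delta_rot": [0,0,0],"hand": 1},{"travel": [0,0,0],"delta_rot": [0,0,0],"hand": 1},{"travel": [0,0,0],"delta_rot": [0,0,0],"hand": 1}])

```text
clock: 33.55
position: [652.5, 185.8, 141.2]
eef_rot: [0.001, 0.233, 0.972, 0.0]
force: [0.2, 0.2, -5.8]
grip_width: 22.6
gripper_force: 50.0
```

```bash
python3 - <<'E'
from h import *
go(651.7,184.2,127.5,153); print(ctrl.sense()["force"])
E
```

```text
travel [ 0.0001 -0.006   0.0456] rot [0.0002 0.0004 0.0003] rows 0.3 yaw 153.0 pose [652.5 185.8 141.2] 153.1
[ 0.16017654  0.18042616 -5.78463753]
```

carry_out(rows=[{"travel": [0,-0.003,0.02],"delta_rot": [0,0,0],"hand": 1},{"travel": [0,-0.003,0.035],"delta_rot": [0,0,0],"hand": 1},{"travel": [0,-0.003,0.0435],"delta_rot": [0,0,0],"hand": 1},{"travel": [0,-0.003,0.0435],"delta_rot": [0,0,0],"hand": 1},{"travel": [0,-0.003,0.0435],"delta_rot": [0,0,0],"hand": 1}])

```text
clock: 33.97
position: [651.6, 184.9, 126.9]
eef_rot: [-0.0, 0.233, 0.972, -0.0]
force: [-0.3, -0.2, -4.7]
grip_width: 22.5
gripper_force: 50.0
```

carry_out(rows=[{"travel": [0,0,0],"delta_rot": [0,0,0],"hand": 1},{"travel": [0,0,0],"delta_rot": [0,0,0],"hand": 1},{"travel": [0,0,0],"delta_rot": [0,0,0],"hand": 1},{"travel": [0,0,0],"delta_rot": [0,0,0],"hand": 1},{"travel": [0,0,0],"delta_rot": [0,0,0],"hand": 1}])

```text
clock: 34.38
position: [651.8, 184.9, 127.3]
eef_rot: [0.0, 0.233, 0.972, -0.0]
force: [0.5, -0.1, -4.6]
grip_width: 22.9
gripper_force: 50.0
```

Just above contact; lowering in small steps.

carry_out(rows=[{"travel": [0,0,0.0015],"delta_rot": [0,0,0],"hand": 1},{"travel": [0,0,0.003],"delta_rot": [0,0,0],"hand": 1},{"travel": [0,0,0.003],"delta_rot": [0,0,0],"hand": 1},{"travel": [0,0,0.003],"delta_rot": [0,0,0],"hand": 1}])

```text
clock: 34.72
position: [651.8, 184.9, 126.5]
eef_rot: [0.0, 0.233, 0.972, -0.0]
force: [0.8, 0.4, -5.8]
grip_width: 22.8
gripper_force: 50.0
```

carry_out(rows=[{"travel": [0,0,0.0015],"delta_rot": [0,0,0],"hand": 1},{"travel": [0,0,0.003],"delta_rot": [0,0,0],"hand": 1},{"travel": [0,0,0.003],"delta_rot": [0,0,0],"hand": 1},{"travel": [0,0,0.003],"delta_rot": [0,0,0],"hand": 1}])

```text
clock: 35.05
position: [651.8, 184.9, 126.4]
eef_rot: [0.0, 0.233, 0.972, 0.0]
force: [-2.1, -0.5, 1.8]
grip_width: 22.2
gripper_force: 50.0
```

carry_out(rows=[{"travel": [0,0,0],"delta_rot": [0,0,0],"hand": 0.3},{"travel": [0,0,0],"delta_rot": [0,0,0],"hand": 0},{"travel": [0,0,0],"delta_rot": [0,0,0],"hand": -0.5},{"travel": [0,0,0],"delta_rot": [0,0,0],"hand": -1},{"travel": [0,0,0],"delta_rot": [0,0,0],"hand": -1}])

```text
clock: 35.47
position: [652.0, 185.0, 125.5]
eef_rot: [0.0, 0.233, 0.972, 0.0]
force: [-0.0, 0.7, -0.5]
grip_width: 52.9
gripper_force: 0.0
```

carry_out(rows=[{"travel": [0,0,0],"delta_rot": [0,0,0],"hand": -1},{"travel": [0,0,0],"delta_rot": [0,0,0],"hand": -1},{"travel": [0,0,0],"delta_rot": [0,0,0],"hand": -1},{"travel": [0,0,0],"delta_rot": [0,0,0],"hand": -1},{"travel": [0,0,0],"delta_rot": [0,0,0],"hand": -1}])

```text
clock: 35.88
position: [651.7, 184.9, 125.5]
eef_rot: [0.0, 0.233, 0.972, -0.0]
force: [-0.7, 1.2, -0.5]
grip_width: 86.1
gripper_force: 0.0
```

carry_out(rows=[{"travel": [0,0,-0.08],"delta_rot": [0,0,0],"hand": -1},{"travel": [0,0,-0.18],"delta_rot": [0,0,0],"hand": -1},{"travel": [0,0,-0.3],"delta_rot": [0,0,0],"hand": -1},{"travel": [0,0,-0.4],"delta_rot": [0,0,0],"hand": -1},{"travel": [0,0,-0.45],"delta_rot": [0,0,0],"hand": -1}])

```text
clock: 36.3
position: [653.2, 185.2, 265.3]
eef_rot: [0.003, 0.233, 0.972, 0.001]
force: [-0.1, -0.1, -0.2]
grip_width: 94.3
gripper_force: 0.0
```

carry_out(rows=[{"travel": [0,0,0],"delta_rot": [0,0,0],"hand": -1},{"travel": [0,0,0],"delta_rot": [0,0,0],"hand": -1},{"travel": [0,0,0],"delta_rot": [0,0,0],"hand": -1},{"travel": [0,0,0],"delta_rot": [0,0,0],"hand": -1}])

```text
clock: 36.63
position: [650.7, 184.7, 258.1]
eef_rot: [-0.002, 0.233, 0.972, -0.001]
force: [-0.5, -0.3, -0.6]
grip_width: 94.1
gripper_force: 0.0
```

```bash
python3 - <<'E'
from h import *
f,pr=shot("wrist"); print([(round(d["p"],2),pr(d["xy"],91)) for d in ctrl.place_of("wrist","weight_c")],rect("wrist",pr,"short_board_c",62),rect("wrist",pr,"slab_top",12))
s,_=shot("scene"); a=cv2.resize(f["img"][80:380,200:450],(400,480)); b=cv2.resize(s["img"][140:340,330:497],(400,480)); cv2.imwrite("pics/end.png",np.hstack([a,b]))
E
```

```text
[(0.84, array([[562.17830431, -95.08873442]])), (0.7, array([[652.48703527, 183.52632247]]))] [(0.97, array([630.7, 195.4]), array([55.3, 43.7]), 63.1)] [(0.8, array([652. , 184.5]), array([169.7, 100.2]), -27.2)]
```

View pics/end.png

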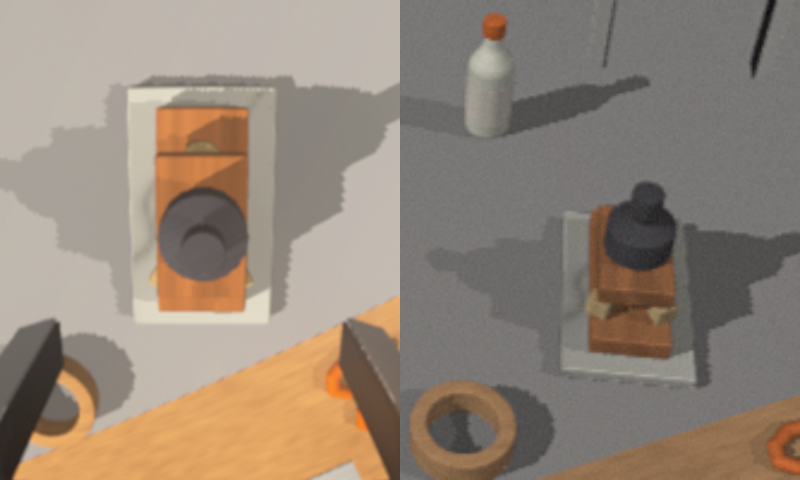

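The left view shows the weight at (203,232) upright and centred on the short board. The right view shows the full stack standing, with the glue bottle and tape undisturbed. Weight (652.5,183.5) and slab (652,184.5) agree, so I'm handing in.

```bash
python3 -c "from rig import ctrl; print(ctrl.hand_in())"
```

```text
the job is handed in; nothing more can be done
None
```

The job is handed in: long board, forked figure, short board and the middle-sized weight (upright) are stacked on the slab, each within about 2–3 mm of its middle by the cameras; everything is released, the bystanders were left alone, and the clock read about 37 s.

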